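Load the yoghurt maker and shut its lid

TASK

One jar already stands in the yoghurt maker's middle pocket: fill the two empty pockets with the two white jars from the grey tray, one in each and upright, reaching in under the lid that leans over them and setting each down without letting it fall. Then, with all three in, shut the lid fully, and leave the other kitchen things where they are.

Things in the scene. Friction and masses are not known exactly. Their poses are not given: they have to be found in the camera images.
- maker: Yoghurt maker, fixed: white housing 164 (its x) x 304 mm (y), flat steel tray on top 55 mm above the worktop with a row of three pockets along y. Origin: centre of underside; x to its back (away from the robot at yaw 0), z up. Upright back wall at x = +74 to +84 mm, 143 mm high; front lip 12 mm above the tray at x = -77 mm; end cheeks 4 mm thick at y = +-150 mm, x = 0 to +78 mm, 91 mm above the worktop. May stand left or right.
- lid (a joint): Angle of the maker's clear flat lid (rad): 0 shut (it then slopes 24 deg down to the front and clears the jars), 1.63 stop. Starts at 1.37 to 1.61, leaning over the pockets: a hand coming straight down is blocked and must lean back to the maker's front. Lid angle above horizontal = value - 0.421. Stiff hinge (0.28 N m): stays where left, needs 2 to 4 N at the free edge.
- lid_hinge (a point): Point on the lid's hinge line, mid-length: 76 mm behind the maker's origin, 140 mm above the worktop. Axes as the maker's. The hinge line runs along the maker's y.
- lid_edge (a point): Middle of the lid's free edge, 168 mm from the hinge line. Lid 288 mm wide along the maker's y: clear panel 4 mm thick (mid-plane through hinge line and this point), with a white rim strip along the free edge 14 mm deep and 10 mm thick, 3 mm proud of both faces.
- tray: Grey plastic jar tray, fixed: 101 (its x) x 248 mm (y), 2 x 5 cells 46 mm wide, floor 3 mm thick, cell walls 16 mm high. Origin: centre of underside, z up. On the other side from the maker. Two jars stand in it, at (x, y) = (24.5, -98) and (-24.5, 49) mm; other cells empty.
- pocket0 (a point): Centre of the mouth of the maker's right-hand (-y) pocket, level with the tray (55 mm above the worktop). Pocket: round, 49 mm across (5 mm wider than a jar), 12 mm deep, flat floor, 84 mm from its neighbour, 25 mm behind the maker's origin. Axes as the maker's.
- pocket1 (a point): Centre of the mouth of the maker's middle pocket, level with the tray (55 mm above the worktop). Pocket: round, 49 mm across (5 mm wider than a jar), 12 mm deep, flat floor, 84 mm from its neighbour, 25 mm behind the maker's origin. Axes as the maker's.
- pocket2 (a point): Centre of the mouth of the maker's left-hand (+y) pocket, level with the tray (55 mm above the worktop). Pocket: round, 49 mm across (5 mm wider than a jar), 12 mm deep, flat floor, 84 mm from its neighbour, 25 mm behind the maker's origin. Axes as the maker's.
- jar0_center (a point): White yoghurt jar with a steel cap, 57 mm tall, 90 g; this point is on its axis half-way up (28.5 mm above its foot). Straight round side 44 mm across from 10 to 43 mm above the foot; foot tapers to 32 mm across, cap 40 mm across from 47 mm up. z of this point is the jar's axis, up when upright. It starts in the tray; either tray jar may go in either end pocket.
- jar1_center (a point): White yoghurt jar with a steel cap, 57 mm tall, 90 g; this point is on its axis half-way up (28.5 mm above its foot). Straight round side 44 mm across from 10 to 43 mm above the foot; foot tapers to 32 mm across, cap 40 mm across from 47 mm up. z of this point is the jar's axis, up when upright. It starts in the tray; either tray jar may go in either end pocket.
- jar2_center (a point): White yoghurt jar with a steel cap, 57 mm tall, 90 g; this point is on its axis half-way up (28.5 mm above its foot). Straight round side 44 mm across from 10 to 43 mm above the foot; foot tapers to 32 mm across, cap 40 mm across from 47 mm up. z of this point is the jar's axis, up when upright. It starts in the maker's middle pocket (pocket1) and stays there.
- spoon: Spoon, 170 mm long, lying between tray and yoghurt maker near the robot (to be left where it is). Origin: under its middle, long axis x.
- ramekin: Small ceramic dish, 60 mm across and 32 mm high, between tray and yoghurt maker (to be left where it is). Origin: underside.
- honey: Amber honey jar, 68 mm across, 110 mm high, at the far side of the worktop (to be left where it is). Origin: underside.
- can: Blue can, 74 mm across, 110 mm high, at the far side (to be left where it is). Origin: underside.
- flour: Paper flour pack, 70 x 110 x 120 mm high, at the far side (to be left where it is). Origin: underside.
- shaker: White salt shaker, 44 mm across, 85 mm high, at the far side (to be left where it is). Origin: underside.
Things that resemble listed ones, but are neither listed nor needed, are in the scene too. Leave any purple look-alike of the part that bears jar0_center alone.

How it is judged:
By the outcome, as a careful person would: the job done as asked, in the order asked, and still so for the second after the job is handed in, with the robot touching nothing.
It also fails if it takes over 72 s, if anything falls off the work surface, if the arm or the gripper's body presses on something with over 40 N, if the wrist force passes 120 N, or if a joint passes its speed limit or range.

ROBOT

A 7-joint arm with a two-finger parallel gripper is mounted at the origin on the work surface. World frame = base frame: x ahead of the robot, y to its left, z up, the work surface at z = 0. Lengths are in m, angles in rad, forces in N, time in s.
With the tool pointing down it reaches from about 0.4 to 0.85 m from the base axis. Payload 10.4 kg.
Tool frame: the origin (TCP) lies between the finger pads; the fingertips stand 11 mm ahead of it and the grasp point (between the pads) lies 8 mm behind it (r.tcp_to_tips is the distance from the TCP to the fingertips, in m); z points along the fingers, y is the line along which they close (so a half turn about z gives the same grasp; the last joint's range is limited). The gripper opens to 87 mm and grips with 3 to 60 N. Pads are 19 mm wide; open, the fingers measure 117 mm over their backs; the gripper's body (75 mm by 190 mm) begins 51 mm behind the grasp point.
Start: joints at [-1.178, 0.332, -0.065, 1.46, 0.022, 1.35, -0.088], TCP at [0.252, 0.572, 0.196] pointing down, gripper open.
Joint ranges: [-2.6, 2.6], [-0.5, 2.12], [-1.47, 1.34], [0.16, 2.42], [-1.27, 4.41], [0.06, 2.06], [-2.6, 2.6]. Speed limits (rad/s): [2.22, 2.22, 2.79, 2.79, 3.14, 3.14, 3.14].

INTERFACE

Orientations are given as a unit quaternion [x, y, z, w].
In Python, from bench import r gives the robot as it stands. The module is installed in compiled form; this text tells all that it offers.
- The arm moves only by the shell command python3 -m crank 'ROWS' [FORCE]. ROWS is JSON, a list of rows, each an object of numbers: "claw": the closure, from -1 (fully open) to 1 (shut); "dx", "dy", "dz": the shift along the tool's x, y, z each as a share of 3 cm, from -1 to 1; "ax", "ay", "az": the turn, a rotation vector about the tool's x, y, z each as a share of 6 degrees, from -1 to 1. A call has 1 to 8 rows; each row shifts and turns the commanded pose from where the row before left it, along the tool's axes as they then stand; what a row does not reach is not made up. A row lasts 1/12 s, in which the tool goes at most 41.7 mm and 7.16 degrees, less where a joint would pass 70% of its speed; a pose out of reach is approached as far as the arm can. A call with a number of a shift or a turn outside -1 to 1 is refused whole. A call with a gripper value outside its range is refused whole. The fingers move at their own pace and stop on an object; FORCE is the grip in N (left out, the last holds). Time passes only in rows, so rows that do not move let the fingers close. It gives the time, the measured TCP pose, the force, the opening and the grip force at its end, in the units of the state.
- r.read_state(): the state, without advancing time (a new reading comes with each control period).
- r.camera(name): name is "scene" or "top" or "wrist"; returns a dict with "color" (384x512x3 uint8, red, green, blue), "mtx" (3x3 intrinsics, pixels), "R" (3x3) and "t" (3): a world point X has camera coordinates R X + t; the wrist camera has in their place "hand_eye" (4x4, takes a point from camera to tool coordinates, whose origin is the TCP and whose axes are the flange's). Camera axes: x right, y down, z forward; pixel columns grow to the right and rows downward; lengths in m; the calibration is good to about 2 mm. The wrist camera is an equidistant fisheye: a pixel r from the principal point sees the ray r / f radians off the axis. A picture is of the moment at which its call begins: read the wrist's pose just before it. There is no depth.
- r.close_job(): hands the job in; it is judged then, once.
The state is a dict: "time": time; "joint_positions": joint angles; "joint_vel": joint speeds; "joint_torque": joint torques, N m; "ee_pos": TCP position; "eef_rot": TCP orientation; "ft_force": force on the tool from outside, world axes, zero at the start; "torque": the same for the moment, N m; "width": finger opening in m; "grip_force": force on a finger pad.
Only numpy, scipy, OpenCV 4.12 (cv2) and the standard library are available. Lean on these libraries where they do the work, as an engineer would, in place of code of your own. Each camera call takes 0.05 s, during which the arm holds its last target. There are 200 camera calls.

## Working session

There is one attempt and no reset: what is moved stays moved. The work goes in short steps, Python scripts to look and compute and a shell command to move; the robot and the scene stay as the last step left them, time stands still between calls to the robot, and variables do not carry over. Pictures are saved under pics/ and viewed, at most 10 in all, crops included, and the job is handed in when it is done.

```bash
mkdir -p pics; python3 - <<'E'
from bench import r
import cv2,json
s=r.read_state();print({k:(v if not hasattr(v,'tolist') else v.tolist()) for k,v in s.items()}, r.tcp_to_tips)
for n in ("scene","top"):
    c=r.camera(n);cv2.imwrite(f"pics/{n}0.png",cv2.resize(c["color"][:,:,::-1],(800,600),interpolation=cv2.INTER_CUBIC))
    print(n,c["mtx"].tolist(),c["R"].tolist(),c["t"].tolist())
E
```

```text
{'time': 0.0, 'joint_positions': [-1.177604074092063, 0.3328731956925826, -0.0647004722025173, 1.4609479697972734, 0.02161479747275282, 1.3499123724581243, -0.08851207966882023], 'joint_vel': [-0.00017582372252062693, 0.001035501072053185, -6.925586710406477e-05, 0.002053455460362689, -0.0016505181092980926, -0.0004568052647059632, 0.0008120994344064943], 'joint_torque': [-0.0016160664017661475, -62.327749729156494, 0.023671596427448094, -38.99022102355957, -0.06140765966847539, 0.039538610726594925, 0.00013377974482864374], 'ee_pos': [0.2522838249943025, 0.5713451122334443, 0.19484998012108198], 'eef_rot': [0.20639549567233004, 0.9784683834872288, -0.00071419730668179, -0.00010864745707778204], 'ft_force': [-0.3738581840098217, -0.5959497763383717, 0.902005254650741], 'torque': [-0.04345990345787109, -0.0001431808596829733, 0.022019298786907605], 'grip_force': 0.0, 'width': 0.08722153243444933} 0.011
scene [[397.42940052979577, 0.0, 252.2693111602093], [0.0, 397.42940052979577, 189.9561812946552], [0.0, 0.0, 1.0]] [[0.6962459178099331, 0.7177794901734093, -0.0058502495164399525], [0.5790402175609939, -0.5664481910689712, -0.5863862833334419], [-0.4242099107516478, 0.4048815262778621, -0.810010432833422]] [-0.4258393433174719, -0.29429302974047883, 1.2891567603399774]
top [[484.3039635382432, 0.0, 258.62441382593283], [0.0, 484.3039635382432, 189.7650735949054], [0.0, 0.0, 1.0]] [[-0.044729687691428044, -0.9989850896123851, -0.00529582582434966], [-0.9783571046290674, 0.04487690324359327, -0.20199861231476973], [0.20203126208796202, -0.0038541260228109153, -0.9793714897074272]] [0.037155616857746654, 0.6082807642749796, 1.0377330815454806]
```

View pics/scene0.png

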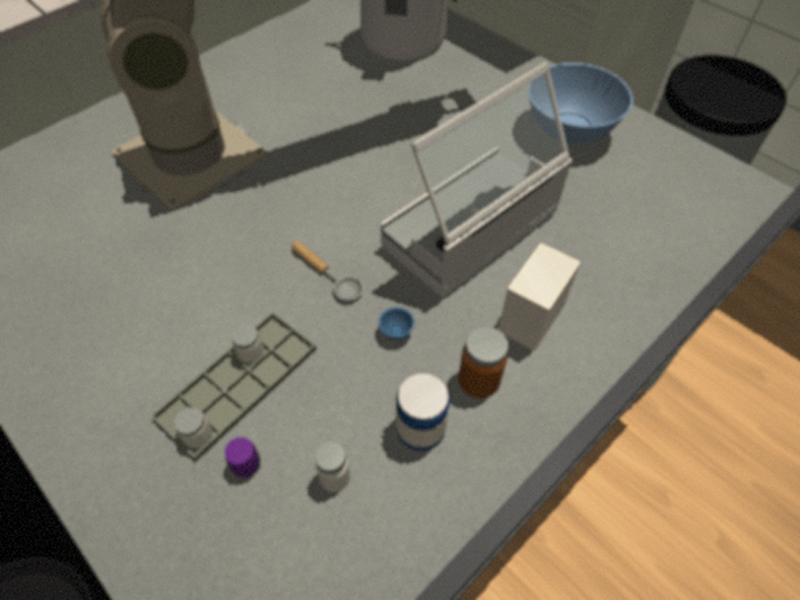

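View pics/top0.png

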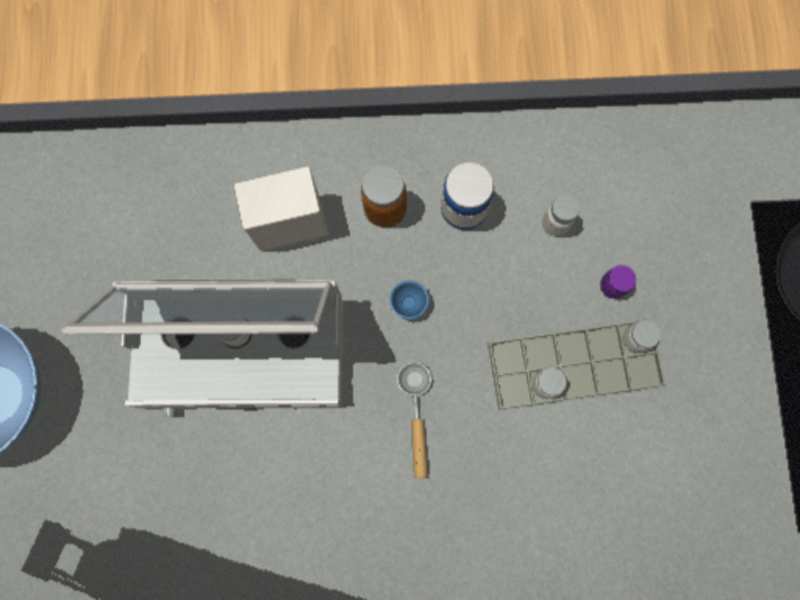

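```bash
python3 - <<'E'
from bench import r
import cv2,numpy as np
t=r.camera("top")["color"][:,:,::-1]; s=r.camera("scene")["color"][:,:,::-1]
z=lambda a,k:cv2.resize(a,None,fx=k,fy=k,interpolation=cv2.INTER_CUBIC)
cv2.imwrite("pics/tc.png",z(np.vstack([t[172:266,35:235],t[205:261,300:500]]),4))
cv2.imwrite("pics/sc.png",z(np.hstack([s[35:190,240:370],s[170:325,90:220]]),3))
E
```

```text
(no output)
```

View pics/tc.png

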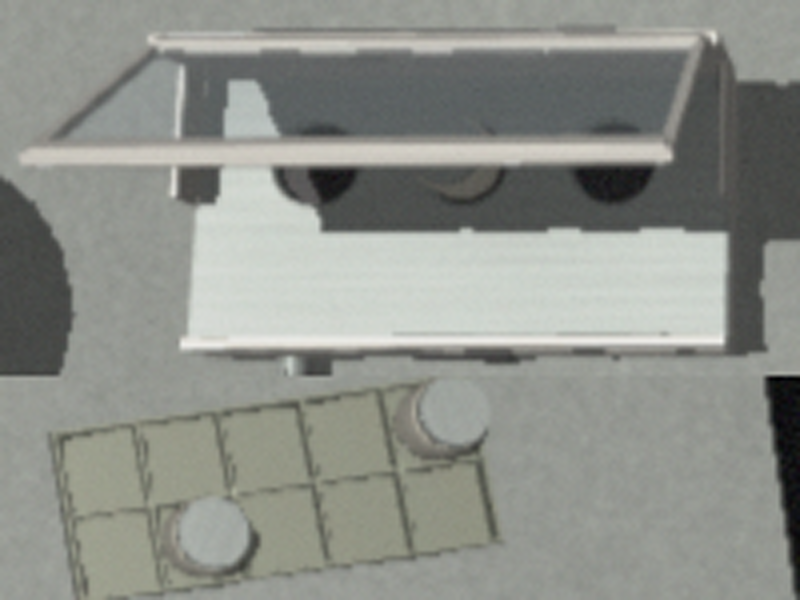

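View pics/sc.png

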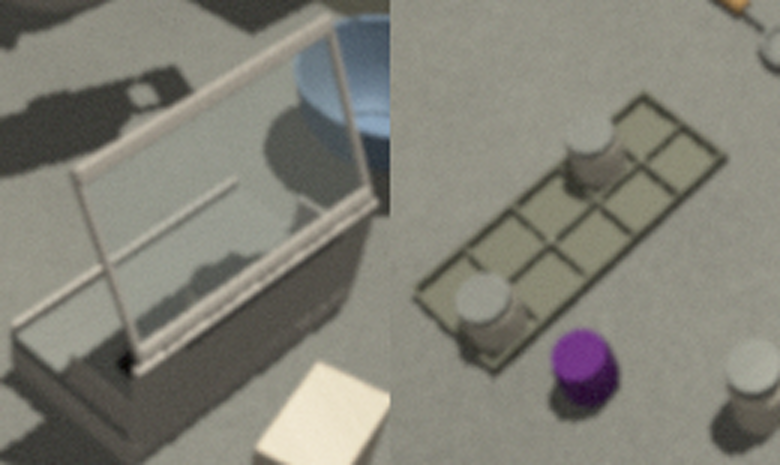

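```bash
cat >h.py <<'E'
from bench import r
import numpy as np
from scipy.spatial.transform import Rotation as R
from scipy.optimize import least_squares
CAL={}
def proj(n,X):
    if n not in CAL: CAL[n]=r.camera(n)
    c=CAL[n];p=(c["mtx"]@(c["R"]@np.asarray(X,float)+c["t"]));return p[:2]/p[2]
def place(p,X): # p=x,y,yaw
    c,s=np.cos(p[2]),np.sin(p[2]);X=np.asarray(X,float)
    return np.array([p[0]+c*X[0]-s*X[1],p[1]+s*X[0]+c*X[1],X[2]])
def lid(q,y,rad=.168,off=0.):
    a=q-.421;return [.076-rad*np.cos(a)+off*np.sin(a),y,.140+rad*np.sin(a)+off*np.cos(a)]
E
python3 - <<'E'
from h import *
tm=lambda u,v:("top",(u/4+35,v/4+172)); tt=lambda u,v:("top",(u/4+300,(v-376)/4+205))
sm=lambda u,v:("scene",(u/3+240,v/3+35)); st=lambda u,v:("scene",((u-390)/3+90,v/3+170))
L=.162
M=[(tm(182,343),(-.077,.151,.067)),(tm(726,338),(-.077,-.151,.067)),(tm(175,193),(0,.150,.091)),(tm(724,193),(0,-.150,.091)),
(tm(22,157),('e',.144)),(tm(671,153),('e',-.144)),(tm(155,42),(.076,.144,.14)),(tm(708,38),(.076,-.144,.14)),(tm(615,164),(.025,-.084,.055)),
(sm(78,172),('e',-.144)),(sm(330,22),('e',.144)),(sm(14,325),(-.077,-.151,.067)),(sm(237,181),(-.077,.151,.067)),(sm(137,370),(.076,-.144,.14)),(sm(372,203),(.076,.144,.14))]
def f(p):
    return np.concatenate([proj(c,place(p,lid(p[3],X[1],L) if X[0]=='e' else X))-uv for (c,uv),X in M])
s=least_squares(f,[.5,.25,0,1.5],loss='soft_l1');print("maker",s.x.round(4));print(f(s.x).reshape(-1,2).round(1).tolist())
T=[(tt(52,433),(.0505,.124,.019)),(tt(77,600),(-.0505,.124,.019)),(tt(498,541),(-.0505,-.124,.019)),(st(645,94),(-.0505,.124,.019)),(st(726,157),(.0505,.124,.019)),(st(495,374),(.0505,-.124,.019)),(st(416,297),(-.0505,-.124,.019)),
(tt(454,413),(.0245,-.098,.06)),(tt(215,535),(-.0245,.049,.06)),(st(487,297),(.0245,-.098,.06)),(st(594,142),(-.0245,.049,.06))]
g=lambda p:np.concatenate([proj(c,place(p,X))-uv for (c,uv),X in T])
t=least_squares(g,[.5,-.2,0],loss='soft_l1');print("tray",t.x.round(4));print(g(t.x).reshape(-1,2).round(1).tolist())
for n,p,X in(("jar0",t.x,(.0245,-.098,.0315)),("jar1",t.x,(-.0245,.049,.0315)),("p0",s.x,(.025,-.084,.055)),("p1",s.x,(.025,0,.055)),("p2",s.x,(.025,.084,.055)),("edge",s.x,lid(s.x[3],0))):print(n,place(p,X).round(4))
E
```

```text
maker [ 0.5462  0.2568 -0.0429  1.4499]
[[-1.2, -0.9], [-0.2, 0.0], [-0.5, 0.4], [-0.6, 0.0], [2.2, -1.0], [-0.4, -0.4], [1.4, -0.7], [-1.0, -0.1], [-0.8, -1.4], [-2.7, 1.5], [-2.0, 0.0], [-1.8, -0.2], [-0.5, -1.8], [0.1, -2.3], [-1.8, -1.0]]
tray [ 0.5097 -0.2407  0.1038]
[[-1.0, -2.0], [0.3, -0.6], [1.1, -1.9], [-0.7, -2.7], [0.2, -2.5], [-0.5, -1.7], [-2.2, -2.8], [-0.4, -2.9], [-0.8, -2.1], [-1.1, 0.9], [-1.7, -3.0]]
jar0 [ 0.5442 -0.3356  0.0315]
jar1 [ 0.4803 -0.1945  0.0315]
p0 [0.5676 0.1718 0.055 ]
p1 [0.5712 0.2557 0.055 ]
p2 [0.5748 0.3396 0.055 ]
edge [0.5356 0.2572 0.2839]
```

```bash
cat >>h.py <<'E'
import json
def tool(pitch_deg,yaw=-.043):
    z=np.array([np.sin(np.radians(pitch_deg)),0,-np.cos(np.radians(pitch_deg))]);y=np.array([0,1.,0])
    return R.from_euler('z',yaw)*R.from_matrix(np.c_[np.cross(y,z),y,z])
def state():
    s=r.read_state();return np.array(s["ee_pos"]),R.from_quat(s["eef_rot"]),s
def plan(way,start=None,n=None):
    p,q=start or state()[:2]
    for P,Q in way:
        P=np.asarray(P,float);rv=(q.inv()*Q).as_rotvec(degrees=True)
        k=n or int(np.ceil(max(np.linalg.norm(P-p)/.0295,np.abs(rv).max()/5.9,1)))
        print(k,"rows to",P.round(4))
        p0,q0=p,q;rows=[]
        for i in range(k):
            qn=q0*R.from_rotvec(rv*(i+1)/k,degrees=True);pn=p0+(P-p0)*(i+1)/k
            d=q.inv().apply(pn-p)/.03;rows.append((d.round(2).tolist(),(rv/k/6).round(2).tolist()));p,q=pn,qn
        if np.abs(rv).max()<.3: print("  each",rows[0][0])
        else:
            for x in rows:print("  ",x)
E
python3 - <<'E'
from h import *
Q=tool(40)
p,q,_=state()
plan([((.38,.36,.26),q),((.42,.06,.26),Q),((.47,-.1945,.16),Q)])
w=r.camera("wrist");print(w["mtx"].tolist(),np.array(w["hand_eye"]).round(4).tolist())
E
```

```text
9 rows to [0.38 0.36 0.26]
  each [-0.75, -0.53, -0.24]
11 rows to [0.42 0.06 0.26]
   ([-0.48, -0.78, 0.0], [-0.11, -0.6, -0.31])
   ([-0.45, -0.8, 0.02], [-0.11, -0.6, -0.31])
   ([-0.42, -0.81, 0.04], [-0.11, -0.6, -0.31])
   ([-0.39, -0.83, 0.05], [-0.11, -0.6, -0.31])
   ([-0.36, -0.84, 0.07], [-0.11, -0.6, -0.31])
   ([-0.33, -0.85, 0.08], [-0.11, -0.6, -0.31])
   ([-0.3, -0.86, 0.09], [-0.11, -0.6, -0.31])
   ([-0.26, -0.87, 0.1], [-0.11, -0.6, -0.31])
   ([-0.23, -0.88, 0.1], [-0.11, -0.6, -0.31])
   ([-0.19, -0.89, 0.1], [-0.11, -0.6, -0.31])
   ([-0.16, -0.9, 0.1], [-0.11, -0.6, -0.31])
10 rows to [ 0.47   -0.1945  0.16  ]
  each [0.06, -0.84, 0.39]
[[297.3186396354542, 0.0, 252.29094917878848], [0.0, 297.3186396354542, 192.78609390306303], [0.0, 0.0, 1.0]] [[0.0007, -0.9584, -0.2853, 0.0791], [1.0, 0.0004, 0.0012, 0.0005], [-0.001, -0.2853, 0.9584, -0.1888], [0.0, 0.0, 0.0, 1.0]]
```

```bash

python3 -m crank '[{"dx":-0.75,"dy":-0.53,"dz":-0.24,"claw":-1},{"dx":-0.75,"dy":-0.53,"dz":-0.24,"claw":-1},{"dx":-0.75,"dy":-0.53,"dz":-0.24,"claw":-1},{"dx":-0.75,"dy":-0.53,"dz":-0.24,"claw":-1},{"dx":-0.75,"dy":-0.53,"dz":-0.24,"claw":-1},{"dx":-0.75,"dy":-0.53,"dz":-0.24,"claw":-1},{"dx":-0.75,"dy":-0.53,"dz":-0.24,"claw":-1},{"dx":-0.75,"dy":-0.53,"dz":-0.24,"claw":-1}]' 10
python3 -m crank '[{"dx":-0.75,"dy":-0.53,"dz":-0.24,"claw":-1},{"dx":-0.48,"dy":-0.78,"dz":0,"ax":-0.11,"ay":-0.6,"az":-0.31,"claw":-1},{"dx":-0.45,"dy":-0.8,"dz":0.02,"ax":-0.11,"ay":-0.6,"az":-0.31,"claw":-1},{"dx":-0.42,"dy":-0.81,"dz":0.04,"ax":-0.11,"ay":-0.6,"az":-0.31,"claw":-1},{"dx":-0.39,"dy":-0.83,"dz":0.05,"ax":-0.11,"ay":-0.6,"az":-0.31,"claw":-1},{"dx":-0.36,"dy":-0.84,"dz":0.07,"ax":-0.11,"ay":-0.6,"az":-0.31,"claw":-1},{"dx":-0.33,"dy":-0.85,"dz":0.08,"ax":-0.11,"ay":-0.6,"az":-0.31,"claw":-1},{"dx":-0.3,"dy":-0.86,"dz":0.09,"ax":-0.11,"ay":-0.6,"az":-0.31,"claw":-1}]'
python3 -m crank '[{"dx":-0.26,"dy":-0.87,"dz":0.1,"ax":-0.11,"ay":-0.6,"az":-0.31,"claw":-1},{"dx":-0.23,"dy":-0.88,"dz":0.1,"ax":-0.11,"ay":-0.6,"az":-0.31,"claw":-1},{"dx":-0.19,"dy":-0.89,"dz":0.1,"ax":-0.11,"ay":-0.6,"az":-0.31,"claw":-1},{"dx":-0.16,"dy":-0.9,"dz":0.1,"ax":-0.11,"ay":-0.6,"az":-0.31,"claw":-1},{"dx":0,"dy":0,"dz":0,"claw":-1}]'
python3 - <<'E'
from h import *
p,q,s=state();print(p,(q.inv()*tool(40)).as_rotvec(degrees=True))
plan([((.47,-.1945,.16),tool(40))])
import cv2
cv2.imwrite("pics/w1.png",r.camera("wrist")["color"][:,:,::-1])
E
```

```text
[0.25244461 0.57166812 0.19549278] [ -7.46969397 -39.52999065 -20.48075358]
28 rows to [ 0.47   -0.1945  0.16  ]
   ([-0.61, -0.73, 0.04], [-0.04, -0.24, -0.12])
   ([-0.59, -0.74, 0.05], [-0.04, -0.24, -0.12])
   ([-0.58, -0.75, 0.06], [-0.04, -0.24, -0.12])
   ([-0.57, -0.75, 0.08], [-0.04, -0.24, -0.12])
   ([-0.56, -0.76, 0.09], [-0.04, -0.24, -0.12])
   ([-0.55, -0.77, 0.1], [-0.04, -0.24, -0.12])
   ([-0.54, -0.78, 0.11], [-0.04, -0.24, -0.12])
   ([-0.52, -0.78, 0.12], [-0.04, -0.24, -0.12])
   ([-0.51, -0.79, 0.12], [-0.04, -0.24, -0.12])
   ([-0.5, -0.8, 0.13], [-0.04, -0.24, -0.12])
   ([-0.48, -0.8, 0.14], [-0.04, -0.24, -0.12])
   ([-0.47, -0.81, 0.15], [-0.04, -0.24, -0.12])
   ([-0.46, -0.82, 0.16], [-0.04, -0.24, -0.12])
   ([-0.44, -0.82, 0.16], [-0.04, -0.24, -0.12])
   ([-0.43, -0.83, 0.17], [-0.04, -0.24, -0.12])
   ([-0.41, -0.84, 0.18], [-0.04, -0.24, -0.12])
   ([-0.4, -0.84, 0.18], [-0.04, -0.24, -0.12])
   ([-0.38, -0.85, 0.19], [-0.04, -0.24, -0.12])
   ([-0.37, -0.85, 0.19], [-0.04, -0.24, -0.12])
   ([-0.35, -0.86, 0.2], [-0.04, -0.24, -0.12])
   ([-0.33, -0.86, 0.2], [-0.04, -0.24, -0.12])
   ([-0.32, -0.87, 0.21], [-0.04, -0.24, -0.12])
   ([-0.3, -0.87, 0.21], [-0.04, -0.24, -0.12])
   ([-0.29, -0.88, 0.21], [-0.04, -0.24, -0.12])
   ([-0.27, -0.88, 0.22], [-0.04, -0.24, -0.12])
   ([-0.25, -0.89, 0.22], [-0.04, -0.24, -0.12])
   ([-0.23, -0.89, 0.22], [-0.04, -0.24, -0.12])
   ([-0.22, -0.9, 0.22], [-0.04, -0.24, -0.12])invalid input at $[0]: expected keys claw, dx, dy, dz, ax, ay, az
invalid input at $[0]: expected keys claw, dx, dy, dz, ax, ay, az
invalid input at $[4]: expected keys claw, dx, dy, dz, ax, ay, az
```

```bash

python3 -m crank '[{"claw":-1,"dx":-0.75,"dy":-0.53,"dz":-0.24,"ax":0,"ay":0,"az":0},{"claw":-1,"dx":-0.75,"dy":-0.53,"dz":-0.24,"ax":0,"ay":0,"az":0},{"claw":-1,"dx":-0.75,"dy":-0.53,"dz":-0.24,"ax":0,"ay":0,"az":0},{"claw":-1,"dx":-0.75,"dy":-0.53,"dz":-0.24,"ax":0,"ay":0,"az":0},{"claw":-1,"dx":-0.75,"dy":-0.53,"dz":-0.24,"ax":0,"ay":0,"az":0},{"claw":-1,"dx":-0.75,"dy":-0.53,"dz":-0.24,"ax":0,"ay":0,"az":0},{"claw":-1,"dx":-0.75,"dy":-0.53,"dz":-0.24,"ax":0,"ay":0,"az":0},{"claw":-1,"dx":-0.75,"dy":-0.53,"dz":-0.24,"ax":0,"ay":0,"az":0}]' 10
python3 -m crank '[{"claw":-1,"dx":-0.75,"dy":-0.53,"dz":-0.24,"ax":0,"ay":0,"az":0},{"claw":-1,"dx":-0.48,"dy":-0.78,"dz":0,"ax":-0.11,"ay":-0.6,"az":-0.31},{"claw":-1,"dx":-0.45,"dy":-0.8,"dz":0.02,"ax":-0.11,"ay":-0.6,"az":-0.31},{"claw":-1,"dx":-0.42,"dy":-0.81,"dz":0.04,"ax":-0.11,"ay":-0.6,"az":-0.31},{"claw":-1,"dx":-0.39,"dy":-0.83,"dz":0.05,"ax":-0.11,"ay":-0.6,"az":-0.31},{"claw":-1,"dx":-0.36,"dy":-0.84,"dz":0.07,"ax":-0.11,"ay":-0.6,"az":-0.31},{"claw":-1,"dx":-0.33,"dy":-0.85,"dz":0.08,"ax":-0.11,"ay":-0.6,"az":-0.31},{"claw":-1,"dx":-0.3,"dy":-0.86,"dz":0.09,"ax":-0.11,"ay":-0.6,"az":-0.31}]'
python3 -m crank '[{"claw":-1,"dx":-0.26,"dy":-0.87,"dz":0.1,"ax":-0.11,"ay":-0.6,"az":-0.31},{"claw":-1,"dx":-0.23,"dy":-0.88,"dz":0.1,"ax":-0.11,"ay":-0.6,"az":-0.31},{"claw":-1,"dx":-0.19,"dy":-0.89,"dz":0.1,"ax":-0.11,"ay":-0.6,"az":-0.31},{"claw":-1,"dx":-0.16,"dy":-0.9,"dz":0.1,"ax":-0.11,"ay":-0.6,"az":-0.31},{"claw":-1,"dx":0,"dy":0,"dz":0,"ax":0,"ay":0,"az":0}]'
python3 - <<'E'
from h import *
p,q,s=state();print(p,(q.inv()*tool(40)).as_rotvec(degrees=True))
plan([((.46,-.1945,.16),tool(40))])
import cv2
cv2.imwrite("pics/w1.png",r.camera("wrist")["color"][:,:,::-1])
E
```

```text
time: 1.07
ee_pos: [0.3663, 0.3814, 0.2538]
eef_rot: [0.206, 0.978, 0.0, 0.0]
ft_force: [0.5, -0.2, 0.4]
width: 0.0867
grip_force: 0.0
time: 1.73
ee_pos: [0.4052, 0.1673, 0.2608]
eef_rot: [0.089, 0.971, -0.006, 0.223]
ft_force: [-0.6, -0.5, 1.0]
width: 0.0873
grip_force: 0.0
time: 2.15
ee_pos: [0.4691, 0.0726, 0.2255]
eef_rot: [0.028, 0.946, -0.029, 0.321]
ft_force: [-0.0, -1.0, -1.0]
width: 0.0872
grip_force: 0.0
[0.46913525 0.07263291 0.22548107] [-2.66827949 -2.46897992  0.04559321]
10 rows to [ 0.46   -0.1945  0.16  ]
   ([0.13, -0.88, 0.22], [-0.04, -0.04, 0.0])
   ([0.13, -0.88, 0.21], [-0.04, -0.04, 0.0])
   ([0.13, -0.88, 0.21], [-0.04, -0.04, 0.0])
   ([0.13, -0.88, 0.21], [-0.04, -0.04, 0.0])
   ([0.13, -0.89, 0.2], [-0.04, -0.04, 0.0])
   ([0.13, -0.89, 0.2], [-0.04, -0.04, 0.0])
   ([0.13, -0.89, 0.19], [-0.04, -0.04, 0.0])
   ([0.13, -0.89, 0.19], [-0.04, -0.04, 0.0])
   ([0.13, -0.89, 0.18], [-0.04, -0.04, 0.0])
   ([0.13, -0.89, 0.18], [-0.04, -0.04, 0.0])
```

```bash

python3 -m crank '[{"claw":-1,"dx":0.13,"dy":-0.88,"dz":0.2,"ax":-0.04,"ay":-0.04,"az":0},{"claw":-1,"dx":0.13,"dy":-0.88,"dz":0.2,"ax":-0.04,"ay":-0.04,"az":0},{"claw":-1,"dx":0.13,"dy":-0.88,"dz":0.2,"ax":-0.04,"ay":-0.04,"az":0},{"claw":-1,"dx":0.13,"dy":-0.88,"dz":0.2,"ax":-0.04,"ay":-0.04,"az":0},{"claw":-1,"dx":0.13,"dy":-0.88,"dz":0.2,"ax":-0.04,"ay":-0.04,"az":0},{"claw":-1,"dx":0.13,"dy":-0.88,"dz":0.2,"ax":-0.04,"ay":-0.04,"az":0},{"claw":-1,"dx":0.13,"dy":-0.88,"dz":0.2,"ax":-0.04,"ay":-0.04,"az":0},{"claw":-1,"dx":0.13,"dy":-0.88,"dz":0.2,"ax":-0.04,"ay":-0.04,"az":0}]'
python3 -m crank '[{"claw":-1,"dx":0.13,"dy":-0.88,"dz":0.2,"ax":-0.04,"ay":-0.04,"az":0},{"claw":-1,"dx":0.13,"dy":-0.6,"dz":0.2,"ax":-0.04,"ay":-0.04,"az":0},{"claw":-1,"dx":0,"dy":0,"dz":0,"ax":0,"ay":0,"az":0},{"claw":-1,"dx":0,"dy":0,"dz":0,"ax":0,"ay":0,"az":0}]'
python3 - <<'E'
from h import *
import cv2
p,q,s=state();c=r.camera("wrist")["color"][:,:,::-1];print(s["joint_positions"],p,(q.inv()*tool(40)).as_rotvec(degrees=True))
np.savez("w1.npz",c=c,p=p,q=q.as_quat())
cv2.imwrite("pics/w1.png",cv2.resize(c,(800,600),interpolation=cv2.INTER_CUBIC))
E
```

```text
time: 2.87
ee_pos: [0.4797, -0.1032, 0.178]
eef_rot: [0.017, 0.944, -0.012, 0.33]
ft_force: [1.1, 0.6, -0.3]
width: 0.0868
grip_force: 0.0
time: 3.2
ee_pos: [0.4789, -0.1478, 0.1633]
eef_rot: [0.018, 0.943, -0.008, 0.333]
ft_force: [0.5, 0.9, 0.2]
width: 0.0874
grip_force: 0.0
[ 0.20945379 -0.39414071  0.11939926  2.4127061  -0.29617213  0.48299539
  2.08653379] [ 0.47888877 -0.14782414  0.16334325] [-0.00999903 -1.11028768  0.33809161]
```

View pics/w1.png

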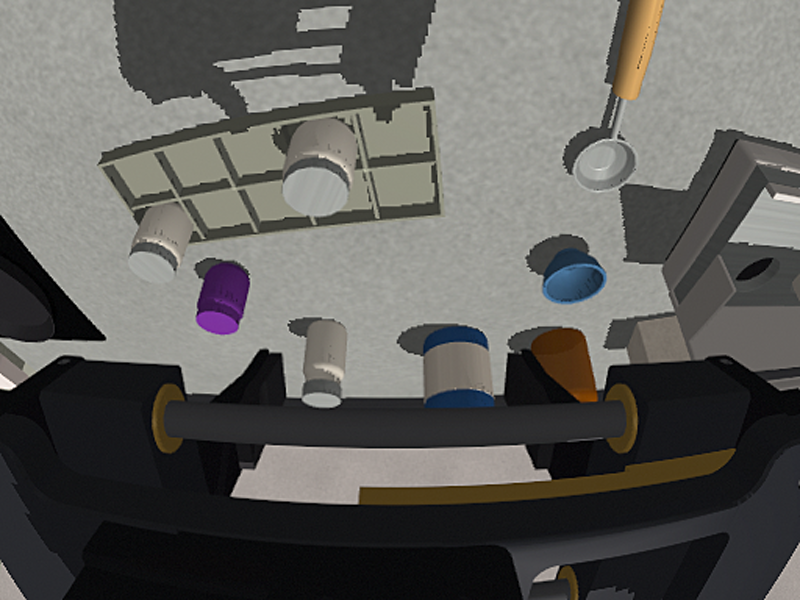

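```bash
cat >>h.py <<'E'
def wray(u,v,p,q,z):
    if "wrist" not in CAL: CAL["wrist"]=r.camera("wrist")
    K=CAL["wrist"]["mtx"];H=np.array(CAL["wrist"]["hand_eye"])
    d=np.array([(u-K[0,2])/K[0,0],(v-K[1,2])/K[1,1]]);a=np.linalg.norm(d)
    c=np.r_[d/a*np.sin(a),np.cos(a)] if a>0 else np.array([0,0,1.])
    o=q.apply(H[:3,3])+p;w=q.apply(H[:3,:3]@c);return o+w*(z-o[2])/w[2]
E
python3 - <<'E'
from h import *
f=np.load("w1.npz");p=f["p"];q=R.from_quat(f["q"]);k=.64
for n,u,v,z in(("jar1",316,190,.060),("jar0",154,262,.060),("c++",441,215,.019),("c-+",433,90,.019),("c--",102,158,.019),("pocket0",757,268,.055)):
    print(n,wray((u+.5)*k-.5,(v+.5)*k-.5,p,q,z).round(4))
t=[.5097,-.2407,.1038]
for X in((.0505,.124,.019),(-.0505,.124,.019),(-.0505,-.124,.019)):print(place(t,X).round(4))
E
```

```text
jar1 [ 0.4757 -0.1925  0.06  ]
jar0 [ 0.5333 -0.3282  0.06  ]
c++ [ 0.5401 -0.1156  0.019 ]
c-+ [ 0.4356 -0.1234  0.019 ]
c-- [ 0.4612 -0.3575  0.019 ]
pocket0 [0.5572 0.1669 0.055 ]
[ 0.5471 -0.1121  0.019 ]
[ 0.4466 -0.1226  0.019 ]
[ 0.4723 -0.3693  0.019 ]
```

```bash
python3 - <<'E'
from h import *
tt=lambda u,v:("top",((u+.5)/4-.5+300,(v-376+.5)/4-.5+205))
T=[(tt(52,433),(.0505,.124,.019)),(tt(77,600),(-.0505,.124,.019)),(tt(498,541),(-.0505,-.124,.019)),(tt(454,413),(.0245,-.098,.06)),(tt(215,535),(-.0245,.049,.06))]
g=lambda p:np.concatenate([proj(c,place(p,X))-uv for (c,uv),X in T])
t=least_squares(g,[.5,-.2,0]);print(t.x.round(4),g(t.x).round(1))
for X in((.0245,-.098,.0315),(-.0245,.049,.0315)):print(place(t.x,X).round(4))
tm=lambda u,v:("top",((u+.5)/4-.5+35,(v+.5)/4-.5+172))
M=[(tm(182,343),(-.077,.151,.067)),(tm(726,338),(-.077,-.151,.067)),(tm(175,193),(0,.150,.091)),(tm(724,193),(0,-.150,.091)),(tm(155,42),(.076,.144,.14)),(tm(708,38),(.076,-.144,.14)),(tm(615,164),(.025,-.084,.055))]
g=lambda p:np.concatenate([proj(c,place(p,X))-uv for (c,uv),X in M])
t=least_squares(g,[.5,.2,0]);print(t.x.round(4),g(t.x).round(1))
for X in((.025,-.084,.055),(.025,.084,.055)):print(place(t.x,X).round(4))
p,q,s=state();print(p,s["joint_vel"].round(3) if hasattr(s["joint_vel"],'round') else s["joint_vel"])
Q=tool(35);z=Q.apply([0,0,1])
J=np.array([.477,-.1945,.042])+.008*z
plan([(J+[-.0,0,.09],Q),(J,Q)])
E
```

```text
[ 0.5062 -0.24    0.0934] [-0.7 -0.7  0.1  0.9  1.3  0.6  0.1 -0.5 -0.8 -0.3]
[ 0.5397 -0.3353  0.0315]
[ 0.4772 -0.1935  0.0315]
[ 0.5462  0.2567 -0.0396] [-0.7 -0.3  0.4  0.2 -0.1  1.  -0.2  0.2  1.7 -0.1 -0.7  0.1 -0.4 -1.1]
[0.5678 0.1718 0.055 ]
[0.5745 0.3397 0.055 ]
[ 0.47915786 -0.14706471  0.16383785] [ 0.009 -0.003 -0.002  0.005 -0.003 -0.004  0.008]
3 rows to [ 0.4816 -0.1947  0.1254]
   ([0.23, -0.53, 0.36], [-0.0, 0.22, 0.03])
   ([0.22, -0.53, 0.37], [-0.0, 0.22, 0.03])
   ([0.21, -0.53, 0.37], [-0.0, 0.22, 0.03])
4 rows to [ 0.4816 -0.1947  0.0354]
  each [0.43, 0.0, 0.61]
```

```bash

python3 -m crank '[{"claw":-1,"dx":0.23,"dy":-0.53,"dz":0.36,"ax":0,"ay":0.22,"az":0.03},{"claw":-1,"dx":0.22,"dy":-0.53,"dz":0.37,"ax":0,"ay":0.22,"az":0.03},{"claw":-1,"dx":0.21,"dy":-0.53,"dz":0.37,"ax":0,"ay":0.22,"az":0.03},{"claw":-1,"dx":0,"dy":0,"dz":0,"ax":0,"ay":0,"az":0}]'
python3 - <<'E'
from h import *
Q=tool(35);z=Q.apply([0,0,1])
J=np.array([.477,-.1935,.042])+.008*z
plan([(J,Q)])
print(state()[2]["joint_positions"])
E
```

```text
time: 3.68
ee_pos: [0.4813, -0.1976, 0.1242]
eef_rot: [0.022, 0.954, -0.007, 0.299]
ft_force: [-0.3, 0.5, -0.8]
width: 0.087
grip_force: 0.0
4 rows to [ 0.4816 -0.1937  0.0354]
  each [0.42, 0.03, 0.61]
[ 0.16168572 -0.24136213  0.28572044  2.35632453 -0.36102232  0.4790858
  2.25907758]
```

```bash

python3 -m crank '[{"claw":-1,"dx":0.42,"dy":0.03,"dz":0.61,"ax":0,"ay":0,"az":0},{"claw":-1,"dx":0.42,"dy":0.03,"dz":0.61,"ax":0,"ay":0,"az":0},{"claw":-1,"dx":0.42,"dy":0.03,"dz":0.61,"ax":0,"ay":0,"az":0},{"claw":-1,"dx":0.42,"dy":0.03,"dz":0.61,"ax":0,"ay":0,"az":0},{"claw":-1,"dx":0,"dy":0,"dz":0,"ax":0,"ay":0,"az":0}]' 8
python3 - <<'E'
from h import *
Q=tool(35);z=Q.apply([0,0,1])
J=np.array([.477,-.1935,.042])+.008*z
plan([(J,Q)])
E
python3 -m crank '[{"claw":1,"dx":0,"dy":0,"dz":0,"ax":0,"ay":0,"az":0},{"claw":1,"dx":0,"dy":0,"dz":0,"ax":0,"ay":0,"az":0},{"claw":1,"dx":0,"dy":0,"dz":0,"ax":0,"ay":0,"az":0},{"claw":1,"dx":0,"dy":0,"dz":0,"ax":0,"ay":0,"az":0},{"claw":1,"dx":0,"dy":0,"dz":0,"ax":0,"ay":0,"az":0}]' 12
python3 - <<'E'
from h import *
import cv2
p,q,s=state();c=r.camera("wrist")["color"][:,:,::-1]
t=r.camera("top")["color"][:,:,::-1]
np.savez("w2.npz",c=c,p=p,q=q.as_quat())
z=lambda a,k:cv2.resize(a,None,fx=k,fy=k,interpolation=cv2.INTER_CUBIC)
cv2.imwrite("pics/w2.png",np.hstack([z(c[:256],1.2)[:300],z(t[200:284,300:350],3.59)[:300]]))
E
```

```text
time: 4.1
ee_pos: [0.4865, -0.1935, 0.0462]
eef_rot: [0.025, 0.956, -0.008, 0.293]
ft_force: [-0.4, 1.0, 0.3]
width: 0.0873
grip_force: 0.0
1 rows to [ 0.4816 -0.1937  0.0354]
   ([0.34, -0.02, 0.21], [-0.06, -0.15, -0.07])
time: 4.52
ee_pos: [0.4879, -0.1923, 0.0485]
eef_rot: [0.022, 0.955, -0.008, 0.295]
ft_force: [-0.3, -1.0, 0.5]
width: 0.0617
grip_force: 0.0
```

View pics/w2.png

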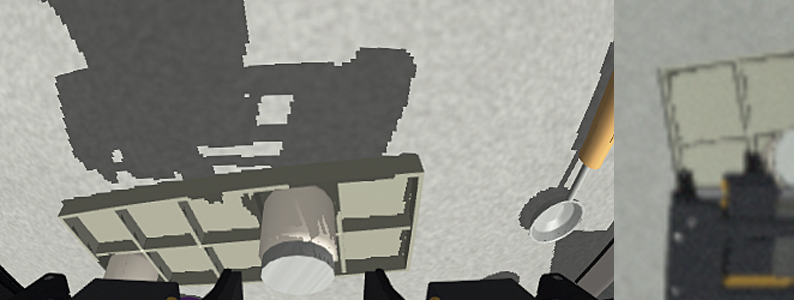

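```bash

python3 - <<'E'
from h import *
f=np.load("w2.npz");p=f["p"];q=R.from_quat(f["q"])
k=1/1.2
print(wray((298.5)*k-.5,(274.5)*k-.5,p,q,.060))
Q=tool(35);z=Q.apply([0,0,1])
J=np.array([.477,-.1935,.042])+.008*z
plan([(J,Q)],n=2)
E
```

```text
[ 0.47482875 -0.19331088  0.06      ]
2 rows to [ 0.4816 -0.1937  0.0354]
   ([0.2, -0.02, 0.12], [-0.03, -0.06, -0.01])
   ([0.2, -0.02, 0.12], [-0.03, -0.06, -0.01])
```

```bash

python3 -m crank '[{"claw":-0.4,"dx":0.22,"dy":-0.02,"dz":0.12,"ax":0,"ay":-0.06,"az":0},{"claw":-0.4,"dx":0.22,"dy":-0.02,"dz":0.12,"ax":0,"ay":-0.06,"az":0},{"claw":-0.4,"dx":0,"dy":0,"dz":0,"ax":0,"ay":0,"az":0},{"claw":-0.4,"dx":0,"dy":0,"dz":0,"ax":0,"ay":0,"az":0}]' 12
python3 - <<'E'
from h import *
Q=tool(35);z=Q.apply([0,0,1])
J=np.array([.476,-.1933,.042])+.008*z
plan([(J,Q)],n=1)
E
```

```text
time: 5.0
ee_pos: [0.4862, -0.1934, 0.0437]
eef_rot: [0.025, 0.956, -0.011, 0.292]
ft_force: [-0.9, -0.9, 0.2]
width: 0.0596
grip_force: 0.0
1 rows to [ 0.4806 -0.1935  0.0354]
   ([0.31, -0.01, 0.12], [-0.11, -0.18, -0.06])
```

```bash

python3 - <<'E'
from h import *
s=state()[2];print(np.round(s["joint_positions"],3),np.round(s["joint_torque"],1))
E
python3 -m crank '[{"claw":-0.4,"dx":0.2,"dy":0,"dz":0.1,"ax":0,"ay":0,"az":0},{"claw":-0.4,"dx":0,"dy":0,"dz":0,"ax":0,"ay":0,"az":0}]' 12
python3 - <<'E'
from h import *
s=state()[2];print(np.round(s["joint_positions"],3),np.round(s["joint_torque"],1))
E
```

```text
[ 0.176 -0.058  0.262  2.416 -0.72   0.295  2.603] [  0.2 -25.3  -1.  -30.9  -0.7  -1.6   0. ]
time: 5.17
ee_pos: [0.4846, -0.1925, 0.0405]
eef_rot: [0.026, 0.957, -0.011, 0.289]
ft_force: [-0.3, 0.8, -0.3]
width: 0.0609
grip_force: 0.0
[ 0.233 -0.051  0.201  2.416 -0.725  0.292  2.603] [  0.8 -26.3  -1.1 -31.2  -0.8  -1.7   0. ]
```

```bash

python3 - <<'E'
from h import *
Q=tool(28,-.35);z=Q.apply([0,0,1])
J=np.array([.476,-.1933,.043])+.008*z
plan([(J,Q)],n=5)
E
```

```text
5 rows to [ 0.4795 -0.1946  0.0359]
   ([0.04, -0.02, 0.01], [0.28, 0.19, 0.49])
   ([0.04, -0.02, 0.01], [0.28, 0.19, 0.49])
   ([0.04, -0.02, 0.01], [0.28, 0.19, 0.49])
   ([0.04, -0.02, 0.01], [0.28, 0.19, 0.49])
   ([0.04, -0.02, 0.01], [0.28, 0.19, 0.49])
```

```bash

python3 -m crank '[{"claw":-0.4,"dx":0.04,"dy":-0.02,"dz":0.01,"ax":0.28,"ay":0.19,"az":0.49},{"claw":-0.4,"dx":0.04,"dy":-0.02,"dz":0.01,"ax":0.28,"ay":0.19,"az":0.49},{"claw":-0.4,"dx":0.04,"dy":-0.02,"dz":0.01,"ax":0.28,"ay":0.19,"az":0.49},{"claw":-0.4,"dx":0.04,"dy":-0.02,"dz":0.01,"ax":0.28,"ay":0.19,"az":0.49},{"claw":-0.4,"dx":0.04,"dy":-0.02,"dz":0.01,"ax":0.28,"ay":0.19,"az":0.49},{"claw":-0.4,"dx":0,"dy":0,"dz":0,"ax":0,"ay":0,"az":0}]' 12
python3 - <<'E'
from h import *
s=state()[2];print(np.round(s["joint_positions"],3),np.round(s["joint_torque"],1))
Q=tool(28,-.35);z=Q.apply([0,0,1])
J=np.array([.476,-.1933,.043])+.008*z
plan([(J,Q)],n=2)
E
```

```text
time: 5.67
ee_pos: [0.481, -0.193, 0.0369]
eef_rot: [0.131, 0.959, -0.032, 0.25]
ft_force: [0.4, -0.4, 0.4]
width: 0.061
grip_force: 0.0
[ 0.314 -0.049 -0.004  2.383 -0.075  0.298  1.674] [  0.5 -27.8  -0.9 -31.2   2.8  -2.2  -5.2]
2 rows to [ 0.4795 -0.1946  0.0359]
   ([0.02, -0.03, 0.01], [0.2, 0.1, 0.32])
   ([0.02, -0.03, 0.01], [0.2, 0.1, 0.32])
```

```bash

python3 -m crank '[{"claw":-0.4,"dx":0.02,"dy":-0.03,"dz":0.01,"ax":0.1,"ay":0.1,"az":0.16},{"claw":-0.4,"dx":0,"dy":0,"dz":0,"ax":0,"ay":0,"az":0},{"claw":1,"dx":0,"dy":0,"dz":0,"ax":0,"ay":0,"az":0},{"claw":1,"dx":0,"dy":0,"dz":0,"ax":0,"ay":0,"az":0},{"claw":1,"dx":0,"dy":0,"dz":0,"ax":0,"ay":0,"az":0},{"claw":1,"dx":0,"dy":0,"dz":0,"ax":0,"ay":0,"az":0},{"claw":1,"dx":0,"dy":0,"dz":0,"ax":0,"ay":0,"az":0},{"claw":1,"dx":0,"dy":0,"dz":0,"ax":0,"ay":0,"az":0}]' 12
python3 - <<'E'
from h import *
p,q,s=state();print(np.round(s["joint_positions"],3));z=q.apply([0,0,1]);print("pitch,yaw",np.degrees(np.arcsin(np.hypot(*z[:2]))),np.arctan2(z[1],z[0]),"yy",q.apply([0,1,0]).round(3),p-.008*z)
E
```

```text
time: 6.33
ee_pos: [0.4798, -0.1941, 0.036]
eef_rot: [0.139, 0.959, -0.035, 0.245]
ft_force: [-0.8, -0.1, 3.3]
width: 0.0287
grip_force: 3.8
[ 0.319 -0.045 -0.017  2.377 -0.031  0.31   1.613]
pitch,yaw 28.647745795667454 -0.28439817139277396 yy [0.283 0.959 0.001] [ 0.47610789 -0.19297433  0.04302284]
```

```bash

python3 - <<'E'
from h import *
import cv2
print(state()[2]["width"],state()[2]["grip_force"])
c=r.camera("wrist")["color"][:,:,::-1]
t=r.camera("scene")["color"][:,:,::-1]
z=lambda a,k:cv2.resize(a,None,fx=k,fy=k,interpolation=cv2.INTER_CUBIC)
cv2.imwrite("pics/w3.png",np.hstack([z(c[60:310,80:380],1.6),z(t[190:300,90:180],3.64)[:400]]))
E
```

```text
0.02869873415002216 3.7795591447502375
```

View pics/w3.png

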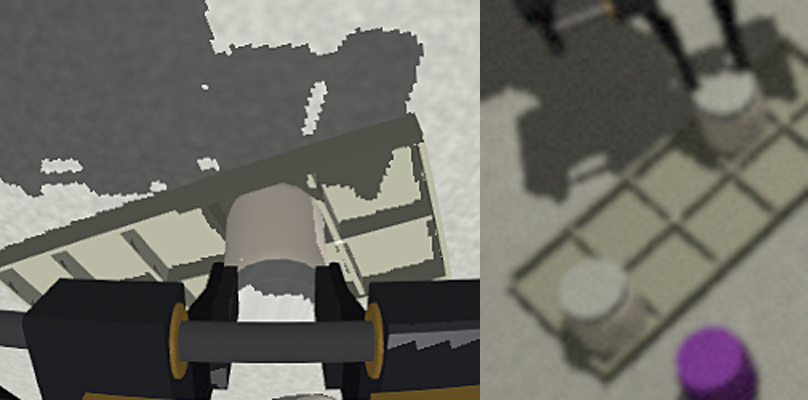

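```bash
cat >>h.py <<'E'
def wproj(X,p,q):
    if "wrist" not in CAL: CAL["wrist"]=r.camera("wrist")
    K=CAL["wrist"]["mtx"];H=np.array(CAL["wrist"]["hand_eye"])
    c=H[:3,:3].T@(q.inv().apply(np.asarray(X,float)-p)-H[:3,3]);n=np.hypot(c[0],c[1]);a=np.arctan2(n,c[2])
    return np.array([K[0,2]+K[0,0]*a*c[0]/n,K[1,2]+K[1,1]*a*c[1]/n])
E
python3 - <<'E'
from h import *
p,q,s=state()
v=lambda uv:((uv-[80,60])*1.6).round(0)
for y in(-.0144,.0144,-.022,.022):print("tip",y,v(wproj(p+q.apply([0,y,.011]),p,q)))
for z in(.003,.046,.060):print("jar axis",z,v(wproj([.476,-.193,z],p,q)))
for z in(.003,.046,.060):print("jar axis+2cm x",z,v(wproj([.496,-.2,z],p,q)))
E
```

```text
tip -0.0144 [242. 254.]
tip 0.0144 [306. 254.]
tip -0.022 [225. 254.]
tip 0.022 [322. 254.]
jar axis 0.003 [274. 200.]
jar axis 0.046 [274. 273.]
jar axis 0.06 [274. 301.]
jar axis+2cm x 0.003 [272. 231.]
jar axis+2cm x 0.046 [272. 302.]
jar axis+2cm x 0.06 [272. 329.]
```

```bash

python3 -m crank '[{"claw":1,"dx":0,"dy":0,"dz":0,"ax":0,"ay":0,"az":0},{"claw":1,"dx":0,"dy":0,"dz":0,"ax":0,"ay":0,"az":0},{"claw":1,"dx":0,"dy":0,"dz":0,"ax":0,"ay":0,"az":0}]' 15
python3 - <<'E'
from h import *
import cv2
p,q,s=state();print(p,s["width"],s["grip_force"],np.round(s["ft_force"],1))
E
```

```text
time: 6.73
ee_pos: [0.4817, -0.1951, 0.0385]
eef_rot: [0.139, 0.958, -0.035, 0.247]
ft_force: [-11.8, 1.8, 25.1]
width: 0.0122
grip_force: 16.7
[ 0.48173821 -0.19509285  0.03854871] 0.012229736201794102 16.718803467956604 [-11.8   1.8  25.1]
```

```bash

python3 - <<'E'
from h import *
_,q,s=state();p=np.array([.4798,-.1941,.036])
f=lambda X:((proj("scene",X)-[90,190])*3.64+[480,0]).round(0)
for y in(-.0144,.0144):
  for z in(.011,-.008,-.04,-.06):print("finger",y,z,f(p+q.apply([0,y,z])))
for z in(.003,.046,.060):print("jar axis",z,f([.476,-.193,z]))
E
```

```text
finger -0.0144 0.011 [714. 129.]
finger -0.0144 -0.008 [704. 106.]
finger -0.0144 -0.04 [687.  66.]
finger -0.0144 -0.06 [677.  40.]
finger 0.0144 0.011 [754. 112.]
finger 0.0144 -0.008 [745.  89.]
finger 0.0144 -0.04 [729.  49.]
finger 0.0144 -0.06 [718.  23.]
jar axis 0.003 [736. 128.]
jar axis 0.046 [723.  95.]
jar axis 0.06 [719.  83.]
```

```bash

python3 - <<'E'
from h import *
import cv2
z=lambda a,w,h:cv2.resize(a,(w,h),interpolation=cv2.INTER_CUBIC)
c=r.camera("wrist")["color"][:,:,::-1];s=r.camera("scene")["color"][:,:,::-1];t=r.camera("top")["color"][:,:,::-1]
cv2.imwrite("pics/w4.png",np.hstack([z(c[160:280,180:340],440,330),z(s[185:240,125:185],360,330)]))
p,q,st=state();print(p)
for n,o,k in(("scene",(125,185),6),):
  for y in(-.006,.006):print([((proj(n,p+q.apply([0,y,a]))-o)*k+[440,0]).round().tolist() for a in(.011,-.008,-.04)])
E
```

```text
[ 0.48179879 -0.19511151  0.03867117]
[[634.0, 235.0], [618.0, 197.0], [591.0, 131.0]]
[[662.0, 223.0], [646.0, 185.0], [620.0, 119.0]]
```

View pics/w4.png

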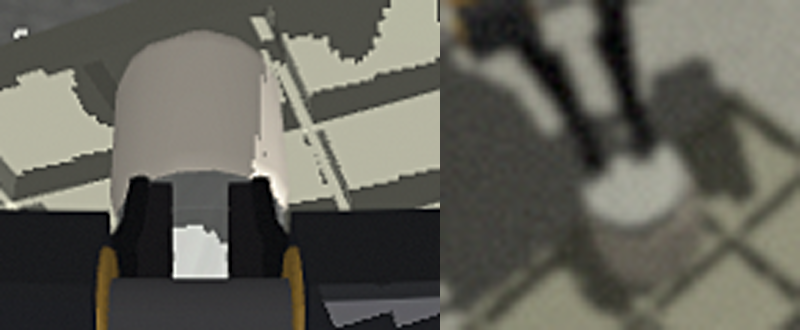

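```bash

python3 -m crank '[{"claw":-0.35,"dx":0,"dy":0,"dz":-0.2,"ax":0,"ay":0,"az":0},{"claw":-0.35,"dx":0,"dy":0,"dz":-0.3,"ax":0,"ay":0,"az":0},{"claw":-0.35,"dx":0,"dy":0,"dz":0,"ax":0,"ay":0,"az":0},{"claw":-0.35,"dx":0,"dy":0,"dz":0,"ax":0,"ay":0,"az":0},{"claw":-0.35,"dx":0,"dy":0,"dz":0,"ax":0,"ay":0,"az":0},{"claw":-0.35,"dx":0,"dy":0,"dz":0,"ax":0,"ay":0,"az":0},{"claw":-0.35,"dx":0,"dy":0,"dz":0,"ax":0,"ay":0,"az":0},{"claw":-0.35,"dx":0,"dy":0,"dz":0,"ax":0,"ay":0,"az":0}]' 12
python3 - <<'E'
from h import *
import cv2
z=lambda a,w,h:cv2.resize(a,(w,h),interpolation=cv2.INTER_CUBIC)
p,q,st=state();c=r.camera("wrist")["color"][:,:,::-1];s=r.camera("scene")["color"][:,:,::-1];np.savez("w5.npz",p=p,q=q.as_quat())
cv2.imwrite("pics/w5.png",np.hstack([z(c[60:300,130:380],500,480),z(s[185:245,120:157],296,480)]))
print(p,[(wproj(X,p,q)-[130,60])*2 for X in ([.476,-.193,.06],[.476,-.193,.003])])
E
```

```text
time: 7.65
ee_pos: [0.4727, -0.1918, 0.0487]
eef_rot: [0.139, 0.959, -0.035, 0.245]
ft_force: [0.1, -0.4, 0.8]
width: 0.055
grip_force: 0.0
[ 0.47272616 -0.19181251  0.04868955] [array([241.58085084, 361.43451724]), array([241.73051858, 245.1923681 ])]
```

View pics/w5.png

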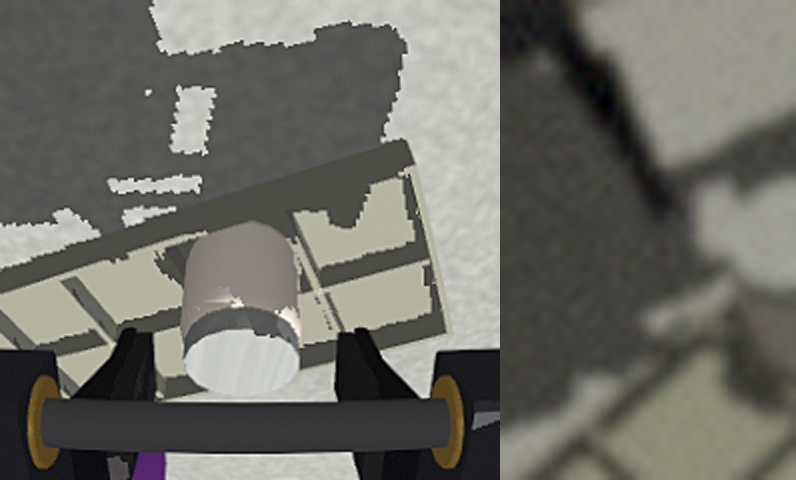

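```bash

python3 - <<'E'
from h import *
p,q,s=state()
for z in(.02,.04,.05,.06,.07,.08,.09):
    X=wray(200,225,p,q,z);print(z,X.round(4),proj("scene",X).round(1),"tool",q.inv().apply(X-p).round(4))
E
```

```text
0.02 [ 0.4961 -0.2444  0.02  ] [146.7 239.3] tool [-0.0188 -0.0438  0.0431]
0.04 [ 0.4736 -0.2319  0.04  ] [143.7 226.2] tool [-0.0064 -0.0382  0.0135]
0.05 [ 0.4623 -0.2256  0.05  ] [142.2 219.7] tool [-0.0001 -0.0353 -0.0012]
0.06 [ 0.4511 -0.2194  0.06  ] [140.7 213.1] tool [ 0.0061 -0.0325 -0.016 ]
0.07 [ 0.4399 -0.2131  0.07  ] [139.2 206.6] tool [ 0.0123 -0.0297 -0.0308]
0.08 [ 0.4286 -0.2069  0.08  ] [137.7 200. ] tool [ 0.0186 -0.0269 -0.0456]
0.09 [ 0.4174 -0.2006  0.09  ] [136.2 193.4] tool [ 0.0248 -0.024  -0.0604]
```

```bash

python3 - <<'E'
from h import *
Q=tool(28,-.30);z=Q.apply([0,0,1])
plan([(np.array([.476,-.1933,.037])+.036*z,Q)],n=4)
E
```

```text
4 rows to [ 0.4921 -0.1983  0.0052]
   ([0.03, -0.01, 0.4], [0.02, 0.03, 0.03])
   ([0.02, -0.01, 0.4], [0.02, 0.03, 0.03])
   ([0.02, -0.0, 0.4], [0.02, 0.03, 0.03])
   ([0.02, -0.0, 0.4], [0.02, 0.03, 0.03])
```

```bash

python3 -m crank '[{"claw":-0.5,"dx":0.02,"dy":0,"dz":0.4,"ax":0,"ay":0.03,"az":0},{"claw":-0.5,"dx":0.02,"dy":0,"dz":0.4,"ax":0,"ay":0.03,"az":0},{"claw":-0.5,"dx":0,"dy":0,"dz":0,"ax":0,"ay":0,"az":0}]' 15
python3 -m crank '[{"claw":-0.5,"dx":0.02,"dy":0,"dz":0.4,"ax":0,"ay":0,"az":0},{"claw":-0.5,"dx":0,"dy":0,"dz":0,"ax":0,"ay":0,"az":0}]'
python3 -m crank '[{"claw":-0.5,"dx":0.02,"dy":0,"dz":0.3,"ax":0,"ay":0,"az":0},{"claw":-0.5,"dx":0,"dy":0,"dz":0,"ax":0,"ay":0,"az":0}]'
python3 - <<'E'
from h import *
Q=tool(28,-.30);z=Q.apply([0,0,1]);print(np.round(state()[2]["joint_positions"],3))
plan([(np.array([.476,-.1933,.037])+.036*z,Q)],n=1)
E
```

```text
time: 8.15
ee_pos: [0.4826, -0.1946, 0.0259]
eef_rot: [0.139, 0.96, -0.034, 0.241]
ft_force: [-0.5, 0.4, 0.3]
width: 0.0642
grip_force: 0.0
time: 8.32
ee_pos: [0.4874, -0.1961, 0.0156]
eef_rot: [0.139, 0.96, -0.034, 0.241]
ft_force: [-0.2, 0.1, -0.0]
width: 0.0653
grip_force: 0.0
time: 8.48
ee_pos: [0.491, -0.1971, 0.0079]
eef_rot: [0.139, 0.96, -0.034, 0.241]
ft_force: [-0.9, -0.7, -0.4]
width: 0.0655
grip_force: 0.0
[ 0.318  0.048 -0.017  2.362 -0.03   0.24   1.613]
1 rows to [ 0.4921 -0.1983  0.0052]
   ([-0.0, -0.03, 0.1], [0.07, 0.03, 0.11])
```

```bash

python3 -m crank '[{"claw":-0.5,"dx":0,"dy":0,"dz":0.08,"ax":0,"ay":0,"az":0},{"claw":1,"dx":0,"dy":0,"dz":0,"ax":0,"ay":0,"az":0},{"claw":1,"dx":0,"dy":0,"dz":0,"ax":0,"ay":0,"az":0},{"claw":1,"dx":0,"dy":0,"dz":0,"ax":0,"ay":0,"az":0},{"claw":1,"dx":0,"dy":0,"dz":0,"ax":0,"ay":0,"az":0},{"claw":1,"dx":0,"dy":0,"dz":0,"ax":0,"ay":0,"az":0},{"claw":1,"dx":0,"dy":0,"dz":0,"ax":0,"ay":0,"az":0}]' 20
python3 -m crank '[{"claw":1,"dx":0,"dy":0,"dz":0,"ax":0,"ay":0,"az":0},{"claw":1,"dx":0,"dy":0,"dz":0,"ax":0,"ay":0,"az":0}]'
```

```text
time: 9.07
ee_pos: [0.4926, -0.1979, 0.0066]
eef_rot: [0.139, 0.96, -0.034, 0.242]
ft_force: [-2.3, -1.1, 3.5]
width: 0.0433
grip_force: 20.0
time: 9.23
ee_pos: [0.4926, -0.1979, 0.0065]
eef_rot: [0.139, 0.96, -0.034, 0.242]
ft_force: [-3.3, -1.4, 5.8]
width: 0.043
grip_force: 20.0
```

```bash
cat >>h.py <<'E'
MK=[.5462,.2567,-.0415]
def jplan(way,jt,n=None,start=None):
    # way: (ref point xyz, pitch, yaw); jt: jar ref point in tool frame
    w=[];
    for X,th,yw in way:
        Q=tool(th,yw);w.append((np.asarray(X)-Q.apply(jt),Q))
    plan(w,start,n)
E
python3 - <<'E'
from h import *
p,q,s=state();jt=q.inv().apply(np.array([.476,-.193,.037])-p);print("jt",jt.round(4))
z=q.apply([0,0,1]);print(np.degrees(np.arcsin(np.hypot(*z[:2]))),np.arctan2(z[1],z[0]))
jplan([((.476,-.193,.125),28,-.28)],jt)
E
```

```text
jt [ 0.0008  0.     -0.035 ]
28.303242006335505 -0.2847845346477697
3 rows to [ 0.4925 -0.1978  0.0945]
   ([-0.46, 0.0, -0.86], [-0.01, 0.02, -0.02])
   ([-0.46, 0.0, -0.86], [-0.01, 0.02, -0.02])
   ([-0.46, 0.0, -0.86], [-0.01, 0.02, -0.02])
```

```bash

python3 -m crank '[{"claw":1,"dx":-0.2,"dy":0,"dz":-0.4,"ax":0,"ay":0,"az":0},{"claw":1,"dx":-0.4,"dy":0,"dz":-0.75,"ax":0,"ay":0,"az":0},{"claw":1,"dx":-0.4,"dy":0,"dz":-0.75,"ax":0,"ay":0,"az":0},{"claw":1,"dx":-0.4,"dy":0,"dz":-0.75,"ax":0,"ay":0,"az":0},{"claw":1,"dx":0,"dy":0,"dz":0,"ax":0,"ay":0,"az":0}]'
python3 - <<'E'
from h import *
jt=[.0008,0,-.035];p,q,s=state();print(q.apply(jt)+p,np.round(s["joint_positions"],2),s["width"])
jplan([((.49,-.02,.13),18,-.15),((.465,.17,.13),15,-.04),((.46,.33,.13),28,-.04)],jt)
E
```

```text
time: 9.65
ee_pos: [0.4943, -0.1982, 0.1013]
eef_rot: [0.139, 0.959, -0.035, 0.245]
ft_force: [1.9, -0.6, 1.4]
width: 0.043
grip_force: 20.0
[ 0.47756052 -0.19330157  0.131657  ] [ 0.32 -0.13 -0.02  2.29 -0.02  0.49  1.6 ] 0.0430123270086453
6 rows to [ 0.5014 -0.0217  0.097 ]
   ([0.22, 0.95, -0.09], [-0.08, 0.3, -0.2])
   ([0.2, 0.96, -0.08], [-0.08, 0.3, -0.2])
   ([0.19, 0.96, -0.06], [-0.08, 0.3, -0.2])
   ([0.17, 0.97, -0.05], [-0.08, 0.3, -0.2])
   ([0.15, 0.97, -0.04], [-0.08, 0.3, -0.2])
   ([0.13, 0.97, -0.02], [-0.08, 0.3, -0.2])
7 rows to [0.4748 0.1696 0.0964]
   ([0.25, 0.88, -0.08], [-0.04, 0.07, -0.14])
   ([0.24, 0.89, -0.07], [-0.04, 0.07, -0.14])
   ([0.22, 0.89, -0.07], [-0.04, 0.07, -0.14])
   ([0.21, 0.89, -0.06], [-0.04, 0.07, -0.14])
   ([0.2, 0.9, -0.06], [-0.04, 0.07, -0.14])
   ([0.18, 0.9, -0.05], [-0.04, 0.07, -0.14])
   ([0.17, 0.9, -0.04], [-0.04, 0.07, -0.14])
6 rows to [0.4771 0.3293 0.0995]
   ([0.02, 0.89, -0.02], [0.0, -0.36, 0.0])
   ([0.02, 0.89, -0.02], [0.0, -0.36, 0.0])
   ([0.02, 0.89, -0.02], [0.0, -0.36, 0.0])
   ([0.01, 0.89, -0.02], [0.0, -0.36, 0.0])
   ([0.01, 0.89, -0.02], [0.0, -0.36, 0.0])
   ([0.01, 0.89, -0.03], [0.0, -0.36, 0.0])
```

```bash

python3 -m crank '[{"claw":1,"dx":0.22,"dy":0.95,"dz":-0.09,"ax":-0.08,"ay":0.3,"az":-0.2},{"claw":1,"dx":0.2,"dy":0.96,"dz":-0.08,"ax":-0.08,"ay":0.3,"az":-0.2},{"claw":1,"dx":0.19,"dy":0.96,"dz":-0.06,"ax":-0.08,"ay":0.3,"az":-0.2},{"claw":1,"dx":0.17,"dy":0.97,"dz":-0.05,"ax":-0.08,"ay":0.3,"az":-0.2},{"claw":1,"dx":0.15,"dy":0.97,"dz":-0.04,"ax":-0.08,"ay":0.3,"az":-0.2},{"claw":1,"dx":0.13,"dy":0.97,"dz":-0.02,"ax":-0.08,"ay":0.3,"az":-0.2},{"claw":1,"dx":0,"dy":0,"dz":0,"ax":0,"ay":0,"az":0}]'
python3 - <<'E'
from h import *
jt=[.0008,0,-.035];p,q,s=state();print(q.apply(jt)+p,np.round(s["joint_positions"],2),s["width"])
jplan([((.465,.17,.13),15,-.04),((.46,.33,.13),28,-.04)],jt)
E
```

```text
time: 10.23
ee_pos: [0.4998, -0.0155, 0.0918]
eef_rot: [0.071, 0.986, -0.011, 0.151]
ft_force: [-0.2, 0.6, -1.0]
width: 0.0432
grip_force: 20.0
[ 0.48872857 -0.0139043   0.12497824] [ 0.17 -0.06 -0.28  2.18  0.09  0.74  1.26] 0.043235452226974336
7 rows to [0.4748 0.1696 0.0964]
   ([0.23, 0.86, -0.09], [-0.04, 0.06, -0.14])
   ([0.22, 0.86, -0.09], [-0.04, 0.06, -0.14])
   ([0.2, 0.86, -0.08], [-0.04, 0.06, -0.14])
   ([0.19, 0.87, -0.08], [-0.04, 0.06, -0.14])
   ([0.18, 0.87, -0.07], [-0.04, 0.06, -0.14])
   ([0.17, 0.87, -0.07], [-0.04, 0.06, -0.14])
   ([0.16, 0.87, -0.07], [-0.04, 0.06, -0.14])
6 rows to [0.4771 0.3293 0.0995]
   ([0.02, 0.89, -0.02], [0.0, -0.36, 0.0])
   ([0.02, 0.89, -0.02], [0.0, -0.36, 0.0])
   ([0.02, 0.89, -0.02], [0.0, -0.36, 0.0])
   ([0.01, 0.89, -0.02], [0.0, -0.36, 0.0])
   ([0.01, 0.89, -0.02], [0.0, -0.36, 0.0])
   ([0.01, 0.89, -0.03], [0.0, -0.36, 0.0])
```

```bash

python3 -m crank '[{"claw":1,"dx":0.23,"dy":0.86,"dz":-0.09,"ax":-0.04,"ay":0.06,"az":-0.14},{"claw":1,"dx":0.22,"dy":0.86,"dz":-0.09,"ax":-0.04,"ay":0.06,"az":-0.14},{"claw":1,"dx":0.2,"dy":0.86,"dz":-0.08,"ax":-0.04,"ay":0.06,"az":-0.14},{"claw":1,"dx":0.19,"dy":0.87,"dz":-0.08,"ax":-0.04,"ay":0.06,"az":-0.14},{"claw":1,"dx":0.18,"dy":0.87,"dz":-0.07,"ax":-0.04,"ay":0.06,"az":-0.14},{"claw":1,"dx":0.17,"dy":0.87,"dz":-0.07,"ax":-0.04,"ay":0.06,"az":-0.14},{"claw":1,"dx":0.16,"dy":0.87,"dz":-0.07,"ax":-0.04,"ay":0.06,"az":-0.14}]'
python3 -m crank '[{"claw":1,"dx":0.02,"dy":0.89,"dz":-0.02,"ax":0,"ay":-0.36,"az":0},{"claw":1,"dx":0.02,"dy":0.89,"dz":-0.02,"ax":0,"ay":-0.36,"az":0},{"claw":1,"dx":0.02,"dy":0.89,"dz":-0.02,"ax":0,"ay":-0.36,"az":0},{"claw":1,"dx":0.01,"dy":0.89,"dz":-0.02,"ax":0,"ay":-0.36,"az":0},{"claw":1,"dx":0.01,"dy":0.89,"dz":-0.02,"ax":0,"ay":-0.36,"az":0},{"claw":1,"dx":0.01,"dy":0.89,"dz":-0.02,"ax":0,"ay":-0.36,"az":0},{"claw":1,"dx":0,"dy":0,"dz":0,"ax":0,"ay":0,"az":0}]'
python3 - <<'E'
from h import *
import cv2
jt=[.0008,0,-.035];p,q,s=state();print(q.apply(jt)+p,np.round(s["joint_positions"],2),s["width"],(q.inv()*tool(28,-.04)).as_rotvec(degrees=True))
c=r.camera("wrist")["color"][:,:,::-1];np.savez("w6.npz",c=c,p=p,q=q.as_quat())
jplan([(place(MK,(-.03,.084,.097)),28,-.0415),(place(MK,(.025,.084,.097)),28,-.0415),(place(MK,(.025,.084,.079)),28,-.0415)],jt)
# predicted wrist pixels
for n,X in(("p2",(.025,.084,.055)),("p1cap",(.025,0,.1)),("p0",(.025,-.084,.055)),("lipL",(-.077,.152,.067)),("lipR",(-.077,-.152,.067)),("cheekL",(0,.15,.091)),("cheekR",(0,-.15,.091))):print(n,wproj(place(MK,X),p,q).round(0))
for z in(-.034,.023):print("held",wproj(p+q.apply(jt)+[0,0,z],p,q).round(0))
z=lambda a,w,h:cv2.resize(a,(w,h),interpolation=cv2.INTER_CUBIC)
cv2.imwrite("pics/w6.png",z(c,800,600))
E
```

```text
time: 10.82
ee_pos: [0.4743, 0.1654, 0.0953]
eef_rot: [0.022, 0.991, -0.004, 0.129]
ft_force: [0.9, 0.0, -0.9]
width: 0.043
grip_force: 20.0
time: 11.4
ee_pos: [0.4758, 0.3305, 0.0972]
eef_rot: [0.018, 0.97, -0.004, 0.241]
ft_force: [-0.3, -0.5, -0.3]
width: 0.0433
grip_force: 20.0
[0.45878133 0.33109588 0.12777529] [-0.3   0.15 -0.68  2.04  0.7   0.83  0.14] 0.04326269386574087 [ 0.12232806 -0.11667277  0.09085945]
3 rows to [0.5368 0.3412 0.0665]
  each [-0.43, 0.18, 0.61]
2 rows to [0.5918 0.3389 0.0665]
  each [-0.81, -0.0, 0.43]
1 rows to [0.5918 0.3389 0.0485]
  each [0.28, 0.0, 0.53]
p2 [264. 253.]
p1cap [177. 290.]
p0 [112. 248.]
lipL [355. 190.]
lipR [ 17. 190.]
cheekL [337. 269.]
cheekR [ 44. 258.]
held [251. 204.]
held [251. 281.]
```

```bash

python3 - <<'E'
from h import *
f=np.load("w6.npz");p=f["p"];q=R.from_quat(f["q"]);g=f["c"].mean(2)
for col in(110,150,320):
    print(col,"pred lip row top/front", [wproj(place(MK,(-.0795,y,.067)),p,q).round(1).tolist() for y in([-.03] if col<200 else [.12])],[wproj(place(MK,(-.0745,y,.067)),p,q).round(1).tolist() for y in([-.03] if col<200 else [.12])])
    print([int(x) for x in g[165:225,col-1:col+2].mean(1)])
print("row 176..,cols",[int(x) for x in g[205,330:400]], [int(x) for x in g[205,0:60:1]])
print([wproj(place(MK,(-.05,s*.152,.055)),p,q).round(1).tolist() for s in(1,-1)])
E
```

```text
110 pred lip row top/front [[123.7, 187.6]] [[125.5, 192.1]]
[84, 88, 87, 85, 86, 85, 85, 83, 85, 84, 82, 105, 140, 110, 117, 119, 119, 119, 119, 119, 112, 150, 253, 251, 247, 249, 236, 206, 202, 199, 201, 201, 198, 197, 195, 199, 204, 207, 203, 197, 198, 203, 200, 197, 199, 202, 203, 206, 202, 195, 196, 199, 201, 207, 202, 200, 199, 199, 203, 211]
150 pred lip row top/front [[123.7, 187.6]] [[125.5, 192.1]]
[88, 87, 85, 86, 86, 86, 84, 85, 85, 86, 85, 82, 113, 120, 118, 117, 118, 117, 117, 114, 112, 201, 252, 250, 247, 249, 234, 206, 200, 199, 199, 200, 199, 199, 197, 199, 199, 204, 203, 198, 197, 204, 207, 200, 195, 200, 203, 205, 205, 198, 193, 197, 197, 199, 204, 198, 196, 198, 195, 199]
320 pred lip row top/front [[316.1, 187.7]] [[315.1, 192.4]]
[85, 87, 86, 85, 86, 87, 89, 87, 87, 86, 83, 95, 116, 119, 118, 119, 119, 119, 120, 117, 109, 222, 253, 249, 247, 249, 233, 208, 201, 199, 201, 201, 198, 198, 196, 206, 207, 202, 202, 198, 196, 202, 202, 200, 199, 199, 199, 201, 207, 208, 198, 199, 203, 202, 199, 197, 200, 203, 201, 203]
row 176..,cols [197, 197, 197, 197, 197, 197, 197, 197, 197, 198, 197, 197, 198, 197, 188, 187, 192, 192, 191, 187, 184, 186, 189, 194, 196, 194, 192, 190, 190, 190, 192, 195, 194, 190, 188, 188, 192, 190, 186, 184, 182, 177, 175, 179, 184, 187, 186, 185, 185, 178, 174, 177, 181, 184, 187, 188, 192, 194, 200, 201, 193, 182, 184, 189, 188, 187, 187, 188, 189, 191] [191, 187, 185, 191, 191, 187, 185, 188, 190, 189, 191, 192, 181, 185, 185, 188, 193, 190, 191, 191, 186, 185, 187, 184, 183, 187, 189, 190, 185, 181, 179, 185, 188, 185, 185, 188, 185, 187, 186, 186, 193, 205, 202, 201, 201, 202, 201, 202, 201, 201, 201, 201, 203, 202, 202, 201, 201, 202, 201, 201]
[[344.2, 203.0], [34.7, 200.8]]
```

```bash

python3 -m crank '[{"claw":1,"dx":-0.43,"dy":0.19,"dz":0.61,"ax":0,"ay":0,"az":0},{"claw":1,"dx":-0.43,"dy":0.19,"dz":0.61,"ax":0,"ay":0,"az":0},{"claw":1,"dx":-0.43,"dy":0.19,"dz":0.61,"ax":0,"ay":0,"az":0},{"claw":1,"dx":0,"dy":0,"dz":0,"ax":0,"ay":0,"az":0}]'
python3 - <<'E'
from h import *
jt=[.0008,0,-.035];p,q,s=state();print(q.apply(jt)+p,np.round(s["joint_positions"],2))
jplan([(place(MK,(.025,.0855,.097)),28,-.0415),(place(MK,(.025,.0855,.079)),28,-.0415)],jt)
E
```

```text
time: 11.88
ee_pos: [0.5422, 0.3355, 0.0655]
eef_rot: [0.024, 0.97, -0.008, 0.24]
ft_force: [-1.5, -1.3, -1.6]
width: 0.0433
grip_force: 20.0
[0.52517879 0.33641899 0.0960774 ] [-0.3   0.31 -0.62  1.94  0.82  0.81  0.12]
2 rows to [0.5918 0.3404 0.0665]
   ([-0.74, 0.12, 0.37], [-0.04, -0.02, -0.03])
   ([-0.74, 0.12, 0.37], [-0.04, -0.02, -0.03])
1 rows to [0.5918 0.3404 0.0485]
  each [0.28, 0.0, 0.53]
```

```bash

python3 -m crank '[{"claw":1,"dx":-0.5,"dy":0.08,"dz":0.25,"ax":-0.03,"ay":0,"az":-0.02},{"claw":1,"dx":-0.5,"dy":0.08,"dz":0.25,"ax":-0.03,"ay":0,"az":-0.02},{"claw":1,"dx":-0.5,"dy":0.08,"dz":0.25,"ax":-0.03,"ay":0,"az":-0.02},{"claw":1,"dx":0,"dy":0,"dz":0,"ax":0,"ay":0,"az":0},{"claw":1,"dx":0,"dy":0,"dz":0,"ax":0,"ay":0,"az":0}]'
python3 - <<'E'
from h import *
jt=[.0008,0,-.035];p,q,s=state();print(q.apply(jt)+p,np.round(s["joint_positions"],2),(q.inv()*tool(28,-.0415)).as_rotvec(degrees=True))
jplan([(place(MK,(.025,.0855,.095)),28,-.0415),(place(MK,(.025,.0855,.079)),28,-.0415)],jt)
E
```

```text
time: 12.3
ee_pos: [0.5902, 0.342, 0.0687]
eef_rot: [0.019, 0.97, -0.003, 0.241]
ft_force: [0.6, -0.3, -0.6]
width: 0.0433
grip_force: 20.0
[0.57318543 0.34258911 0.09924922] [-0.27  0.38 -0.59  1.84  0.83  0.81  0.19] [ 0.25820043 -0.16095805  0.08957556]
1 rows to [0.5918 0.3404 0.0645]
  each [0.02, -0.05, 0.15]
1 rows to [0.5918 0.3404 0.0485]
  each [0.25, -0.0, 0.47]
```

```bash

python3 -m crank '[{"claw":1,"dx":0.02,"dy":-0.05,"dz":0.15,"ax":0.04,"ay":0,"az":0},{"claw":1,"dx":0.08,"dy":0,"dz":0.15,"ax":0,"ay":0,"az":0},{"claw":1,"dx":0.08,"dy":0,"dz":0.15,"ax":0,"ay":0,"az":0},{"claw":1,"dx":0,"dy":0,"dz":0,"ax":0,"ay":0,"az":0}]'
python3 -m crank '[{"claw":1,"dx":0.08,"dy":0,"dz":0.15,"ax":0,"ay":0,"az":0},{"claw":1,"dx":0,"dy":0,"dz":0,"ax":0,"ay":0,"az":0}]'
python3 - <<'E'
from h import *
jt=[.0008,0,-.035];p,q,s=state();print(q.apply(jt)+p,place(MK,(.025,.0855,.077)))
E
```

```text
time: 12.63
ee_pos: [0.5899, 0.342, 0.0528]
eef_rot: [0.018, 0.971, -0.005, 0.24]
ft_force: [0.3, 0.4, -0.6]
width: 0.0436
grip_force: 20.0
time: 12.8
ee_pos: [0.5904, 0.3421, 0.0483]
eef_rot: [0.018, 0.971, -0.005, 0.24]
ft_force: [-0.4, -0.7, -2.0]
width: 0.0433
grip_force: 20.0
[0.57338566 0.34276295 0.07889137] [0.57472571 0.34108918 0.077     ]
```

```bash

python3 -m crank '[{"claw":1,"dx":0.04,"dy":0,"dz":0.08,"ax":0,"ay":0,"az":0},{"claw":1,"dx":0,"dy":0,"dz":0,"ax":0,"ay":0,"az":0}]'
python3 -m crank '[{"claw":1,"dx":0.04,"dy":0,"dz":0.08,"ax":0,"ay":0,"az":0},{"claw":1,"dx":0,"dy":0,"dz":0,"ax":0,"ay":0,"az":0}]'
```

```text
time: 12.97
ee_pos: [0.5909, 0.3421, 0.0466]
eef_rot: [0.018, 0.97, -0.005, 0.241]
ft_force: [-4.5, -4.0, 2.0]
width: 0.0434
grip_force: 20.0
time: 13.13
ee_pos: [0.5919, 0.3421, 0.0457]
eef_rot: [0.018, 0.97, -0.005, 0.242]
ft_force: [-9.3, -7.6, 14.4]
width: 0.0433
grip_force: 20.0
```

```bash

python3 -m crank '[{"claw":-0.35,"dx":0,"dy":0,"dz":0,"ax":0,"ay":0,"az":0},{"claw":-0.35,"dx":0,"dy":0,"dz":0,"ax":0,"ay":0,"az":0},{"claw":-0.35,"dx":0,"dy":0,"dz":0,"ax":0,"ay":0,"az":0},{"claw":-0.35,"dx":0,"dy":0,"dz":0,"ax":0,"ay":0,"az":0},{"claw":-0.35,"dx":0,"dy":0,"dz":0,"ax":0,"ay":0,"az":0}]'
python3 -m crank '[{"claw":-0.35,"dx":0,"dy":0,"dz":-0.2,"ax":0,"ay":0,"az":0},{"claw":-0.35,"dx":0,"dy":0,"dz":-0.6,"ax":0,"ay":0,"az":0},{"claw":-0.35,"dx":0,"dy":0,"dz":-0.9,"ax":0,"ay":0,"az":0},{"claw":-0.35,"dx":0,"dy":0,"dz":-0.9,"ax":0,"ay":0,"az":0},{"claw":-0.35,"dx":0,"dy":0,"dz":0,"ax":0,"ay":0,"az":0}]'
python3 - <<'E'
from h import *
import cv2
p,q,s=state();c=r.camera("wrist")["color"][:,:,::-1];np.savez("w7.npz",c=c,p=p,q=q.as_quat());g=c.mean(2)
t=r.camera("top")["color"];np.savez("t7.npz",c=t)
for y in(.084,0):
    u,v=wproj(place(MK,(.025,y,.1)),p,q);print(y,u,v)
    print([int(x) for x in g[int(v),int(u)-40:int(u)+41:2]]);print([int(x) for x in g[int(v)-50:int(v)+40:2,int(u)]])
E
```

```text
time: 13.55
ee_pos: [0.5911, 0.3427, 0.0439]
eef_rot: [0.018, 0.97, -0.004, 0.241]
ft_force: [-0.2, -0.1, 1.0]
width: 0.058
grip_force: 0.0
time: 13.97
ee_pos: [0.5541, 0.3471, 0.1184]
eef_rot: [0.017, 0.97, -0.002, 0.243]
ft_force: [0.5, 1.3, 0.1]
width: 0.0585
grip_force: 0.0
0.084 242.23580079387537 222.89230818989836
[122, 123, 123, 123, 124, 123, 124, 123, 123, 123, 93, 88, 92, 94, 91, 90, 90, 89, 91, 90, 90, 92, 93, 90, 89, 90, 91, 92, 91, 92, 92, 90, 94, 91, 91, 104, 124, 124, 123, 122, 124]
[135, 135, 136, 135, 137, 136, 135, 137, 137, 138, 138, 141, 148, 100, 89, 89, 89, 92, 90, 91, 91, 91, 90, 90, 91, 90, 92, 93, 92, 92, 92, 93, 92, 116, 123, 123, 122, 124, 124, 124, 123, 124, 123, 123, 133]
0 139.93037445540153 221.30877285227
[123, 124, 123, 123, 123, 123, 123, 123, 124, 124, 123, 126, 89, 92, 89, 91, 92, 92, 91, 90, 90, 89, 90, 92, 92, 92, 92, 90, 91, 91, 90, 89, 89, 87, 74, 127, 124, 124, 123, 123, 123]
[132, 133, 134, 135, 136, 136, 135, 138, 137, 137, 138, 141, 154, 87, 92, 89, 92, 97, 90, 91, 92, 90, 92, 92, 90, 90, 90, 93, 92, 90, 89, 92, 15, 28, 28, 27, 27, 28, 27, 26, 25, 21, 27, 46, 61]
```

```bash

python3 - <<'E'
from h import *
jt=[.0008,0,-.035]
jplan([((.47,.33,.14),26,-.04),((.475,.17,.14),16,-.04),((.50,-.02,.14),18,-.15),((.53,-.315,.14),28,-.33)],jt)
E
```

```text
3 rows to [0.486  0.3294 0.1089]
   ([0.69, -0.19, -0.31], [0.0, 0.11, 0.01])
   ([0.7, -0.19, -0.3], [0.0, 0.11, 0.01])
   ([0.7, -0.19, -0.3], [0.0, 0.11, 0.01])
6 rows to [0.4854 0.1696 0.1066]
   ([-0.02, -0.89, 0.03], [0.0, 0.28, -0.0])
   ([-0.02, -0.89, 0.02], [0.0, 0.28, -0.0])
   ([-0.02, -0.89, 0.02], [0.0, 0.28, -0.0])
   ([-0.03, -0.89, 0.02], [0.0, 0.28, -0.0])
   ([-0.03, -0.89, 0.02], [0.0, 0.28, -0.0])
   ([-0.03, -0.89, 0.02], [0.0, 0.28, -0.0])
7 rows to [ 0.5114 -0.0217  0.107 ]
   ([-0.15, -0.91, 0.04], [0.04, -0.05, 0.14])
   ([-0.17, -0.9, 0.05], [0.04, -0.05, 0.14])
   ([-0.18, -0.9, 0.05], [0.04, -0.05, 0.14])
   ([-0.19, -0.9, 0.06], [0.04, -0.05, 0.14])
   ([-0.21, -0.89, 0.06], [0.04, -0.05, 0.14])
   ([-0.22, -0.89, 0.07], [0.04, -0.05, 0.14])
   ([-0.23, -0.89, 0.07], [0.04, -0.05, 0.14])
11 rows to [ 0.5462 -0.3206  0.1095]
   ([-0.23, -0.88, 0.07], [0.06, -0.15, 0.14])
   ([-0.24, -0.88, 0.08], [0.06, -0.15, 0.14])
   ([-0.25, -0.87, 0.09], [0.06, -0.15, 0.14])
   ([-0.27, -0.87, 0.1], [0.06, -0.15, 0.14])
   ([-0.28, -0.86, 0.11], [0.06, -0.15, 0.14])
   ([-0.29, -0.86, 0.12], [0.06, -0.15, 0.14])
   ([-0.3, -0.85, 0.13], [0.06, -0.15, 0.14])
   ([-0.31, -0.85, 0.14], [0.06, -0.15, 0.14])
   ([-0.32, -0.84, 0.15], [0.06, -0.15, 0.14])
   ([-0.33, -0.83, 0.16], [0.06, -0.15, 0.14])
   ([-0.34, -0.83, 0.17], [0.06, -0.15, 0.14])
```

```bash

python3 -m crank '[{"claw":-0.35,"dx":0.69,"dy":-0.19,"dz":-0.31,"ax":0,"ay":0.11,"az":0.01},{"claw":-0.35,"dx":0.7,"dy":-0.19,"dz":-0.3,"ax":0,"ay":0.11,"az":0.01},{"claw":-0.35,"dx":0.7,"dy":-0.19,"dz":-0.3,"ax":0,"ay":0.11,"az":0.01},{"claw":-0.5,"dx":-0.02,"dy":-0.89,"dz":0.03,"ax":0,"ay":0.28,"az":0},{"claw":-0.5,"dx":-0.02,"dy":-0.89,"dz":0.02,"ax":0,"ay":0.28,"az":0},{"claw":-0.5,"dx":-0.02,"dy":-0.89,"dz":0.02,"ax":0,"ay":0.28,"az":0},{"claw":-0.5,"dx":-0.03,"dy":-0.89,"dz":0.02,"ax":0,"ay":0.28,"az":0},{"claw":-0.5,"dx":-0.03,"dy":-0.89,"dz":0.02,"ax":0,"ay":0.28,"az":0}]'
python3 -m crank '[{"claw":-0.5,"dx":-0.03,"dy":-0.89,"dz":0.02,"ax":0,"ay":0.28,"az":0},{"claw":-0.5,"dx":-0.15,"dy":-0.91,"dz":0.04,"ax":0.04,"ay":-0.05,"az":0.14},{"claw":-0.5,"dx":-0.17,"dy":-0.9,"dz":0.05,"ax":0.04,"ay":-0.05,"az":0.14},{"claw":-0.5,"dx":-0.18,"dy":-0.9,"dz":0.05,"ax":0.04,"ay":-0.05,"az":0.14},{"claw":-0.5,"dx":-0.19,"dy":-0.9,"dz":0.06,"ax":0.04,"ay":-0.05,"az":0.14},{"claw":-0.5,"dx":-0.21,"dy":-0.89,"dz":0.06,"ax":0.04,"ay":-0.05,"az":0.14},{"claw":-0.5,"dx":-0.22,"dy":-0.89,"dz":0.07,"ax":0.04,"ay":-0.05,"az":0.14},{"claw":-0.5,"dx":-0.23,"dy":-0.89,"dz":0.07,"ax":0.04,"ay":-0.05,"az":0.14}]'
python3 - <<'E'
from h import *
jt=[.0008,0,-.035]
print(np.round(state()[2]["joint_positions"],2))
jplan([((.53,-.315,.14),28,-.33)],jt)
E
```

```text
time: 14.78
ee_pos: [0.4848, 0.1941, 0.1058]
eef_rot: [0.02, 0.988, -0.002, 0.151]
ft_force: [-0.1, -0.4, 0.1]
width: 0.0651
grip_force: 0.0
time: 15.45
ee_pos: [0.5106, -0.0242, 0.1051]
eef_rot: [0.073, 0.985, -0.01, 0.155]
ft_force: [0.5, -0.1, -0.5]
width: 0.0651
grip_force: 0.0
[ 0.24 -0.06 -0.32  2.14  0.07  0.75  1.29]
11 rows to [ 0.5462 -0.3206  0.1095]
   ([-0.23, -0.87, 0.06], [0.06, -0.15, 0.14])
   ([-0.24, -0.87, 0.07], [0.06, -0.15, 0.14])
   ([-0.26, -0.86, 0.08], [0.06, -0.15, 0.14])
   ([-0.27, -0.86, 0.09], [0.06, -0.15, 0.14])
   ([-0.28, -0.85, 0.1], [0.06, -0.15, 0.14])
   ([-0.29, -0.85, 0.11], [0.06, -0.15, 0.14])
   ([-0.3, -0.84, 0.12], [0.06, -0.15, 0.14])
   ([-0.31, -0.84, 0.13], [0.06, -0.15, 0.14])
   ([-0.32, -0.83, 0.14], [0.06, -0.15, 0.14])
   ([-0.33, -0.83, 0.15], [0.06, -0.15, 0.14])
   ([-0.34, -0.82, 0.16], [0.06, -0.15, 0.14])
```

```bash

python3 -m crank '[{"claw":-0.5,"dx":-0.23,"dy":-0.87,"dz":0.06,"ax":0.06,"ay":-0.15,"az":0.14},{"claw":-0.5,"dx":-0.24,"dy":-0.87,"dz":0.07,"ax":0.06,"ay":-0.15,"az":0.14},{"claw":-0.5,"dx":-0.26,"dy":-0.86,"dz":0.08,"ax":0.06,"ay":-0.15,"az":0.14},{"claw":-0.5,"dx":-0.27,"dy":-0.86,"dz":0.09,"ax":0.06,"ay":-0.15,"az":0.14},{"claw":-0.5,"dx":-0.28,"dy":-0.85,"dz":0.1,"ax":0.06,"ay":-0.15,"az":0.14},{"claw":-0.5,"dx":-0.29,"dy":-0.85,"dz":0.11,"ax":0.06,"ay":-0.15,"az":0.14},{"claw":-0.5,"dx":-0.3,"dy":-0.84,"dz":0.12,"ax":0.06,"ay":-0.15,"az":0.14},{"claw":-0.5,"dx":-0.31,"dy":-0.84,"dz":0.13,"ax":0.06,"ay":-0.15,"az":0.14}]'
python3 -m crank '[{"claw":-0.5,"dx":-0.32,"dy":-0.83,"dz":0.14,"ax":0.06,"ay":-0.15,"az":0.14},{"claw":-0.5,"dx":-0.33,"dy":-0.83,"dz":0.15,"ax":0.06,"ay":-0.15,"az":0.14},{"claw":-0.5,"dx":-0.34,"dy":-0.82,"dz":0.16,"ax":0.06,"ay":-0.15,"az":0.14},{"claw":-0.5,"dx":0,"dy":0,"dz":0,"ax":0,"ay":0,"az":0},{"claw":-0.5,"dx":0,"dy":0,"dz":0,"ax":0,"ay":0,"az":0}]'
python3 - <<'E'
from h import *
import cv2
p,q,s=state();c=r.camera("wrist")["color"];np.savez("w8.npz",c=c,p=p,q=q.as_quat());g=c.astype(int)
jt=[.0008,0,-.035];print(q.apply(jt)+p,np.round(s["joint_positions"],2))
for n,X in(("A",(.5397,-.3353,.06)),("B",(.533,-.328,.06))):print(n,wproj(X,p,q))
m=((g.min(2)>170)&(g.max(2)-g.min(2)<22)).astype(np.uint8)
u,v=wproj((.537,-.332,.06),p,q).astype(int);w=m[v-45:v+46,u-55:u+56]
n,l,st,ce=cv2.connectedComponentsWithStats(w)
for i in range(1,n):
    if st[i,4]>150: print(st[i],ce[i]+[u-55,v-45],wray(*(ce[i]+[u-55,v-45]),p,q,.06))
print([int(x) for x in g[v,u-45:u+46:2].mean(1)]);print([int(x) for x in g[v-60:v+50:2,u].mean(1)])
E
```

```text
time: 16.12
ee_pos: [0.537, -0.2391, 0.1073]
eef_rot: [0.134, 0.967, -0.03, 0.215]
ft_force: [-0.3, 0.3, -0.5]
width: 0.0656
grip_force: 0.0
time: 16.53
ee_pos: [0.5464, -0.3195, 0.1078]
eef_rot: [0.157, 0.958, -0.038, 0.236]
ft_force: [0.9, 0.7, 0.2]
width: 0.0655
grip_force: 0.0
[ 0.53035975 -0.3141445   0.13841395] [ 0.53  0.1  -0.02  2.03 -0.17  0.54  1.88]
A [229.65811653 177.20940354]
B [235.21496286 168.82036995]
[   0    4   86   87 2994] [214.04742819 186.3507014 ] [ 0.54482344 -0.35122319  0.06      ]
[ 81  34  30  17 248] [270.50403226 170.90725806] [ 0.54387869 -0.30253039  0.06      ]
[174, 174, 171, 169, 171, 178, 175, 177, 177, 172, 181, 190, 187, 189, 190, 187, 185, 184, 183, 186, 191, 190, 187, 186, 187, 186, 190, 58, 77, 78, 79, 83, 82, 73, 141, 172, 176, 174, 174, 175, 172, 175, 180, 183, 181, 180]
[68, 68, 68, 70, 67, 107, 120, 120, 120, 120, 121, 121, 121, 122, 121, 126, 159, 189, 163, 103, 91, 88, 86, 213, 69, 79, 79, 67, 197, 186, 186, 188, 191, 186, 183, 184, 185, 190, 187, 185, 190, 173, 175, 175, 179, 168, 170, 172, 177, 177, 175, 174, 181, 174, 175]
```

```bash
cat >>h.py <<'E'
def findcap(f,x0,y0,z,rad=.020,span=.016):
    import cv2
    d=np.load(f);p=d["p"];q=R.from_quat(d["q"]);g=cv2.GaussianBlur(d["c"].astype(np.float32).mean(2),(0,0),1)
    gm=np.hypot(cv2.Sobel(g,cv2.CV_32F,1,0),cv2.Sobel(g,cv2.CV_32F,0,1));gm=np.minimum(gm,60)
    a=np.linspace(0,2*np.pi,72,endpoint=False);best=[]
    for x in np.arange(x0-span,x0+span,.001):
        for y in np.arange(y0-span,y0+span,.001):
            s=0
            for t in a:
                u,v=wproj((x+rad*np.cos(t),y+rad*np.sin(t),z),p,q);s+=gm[int(round(v)),int(round(u))]
            best.append((s/72,round(x,4),round(y,4)))
    return sorted(best)[::-1][:4]
E
python3 - <<'E'
from h import *
print(findcap("w8.npz",.538,-.332,.06))
E
```

```text
[(np.float32(41.81276), np.float64(0.54), np.float64(-0.334)), (np.float32(41.224606), np.float64(0.539), np.float64(-0.334)), (np.float32(40.80059), np.float64(0.539), np.float64(-0.335)), (np.float32(40.634556), np.float64(0.54), np.float64(-0.335))]
```

```bash

python3 - <<'E'
from h import *
jt=[.0008,0,-.035]
jplan([((.539,-.3343,.115),28,-.33)],jt,n=2)
Q=tool(28,-.33);
jplan([((.539,-.3343,.037),28,-.33)],jt,n=5,start=(np.array([.539,-.3343,.115])-Q.apply(jt),Q))
E
```

```text
2 rows to [ 0.5552 -0.3399  0.0845]
   ([-0.03, -0.32, 0.47], [0.03, -0.02, 0.03])
   ([-0.03, -0.32, 0.47], [0.03, -0.02, 0.03])
5 rows to [ 0.5552 -0.3399  0.0065]
  each [0.24, 0.0, 0.46]
```

```bash

python3 -m crank '[{"claw":-0.5,"dx":-0.03,"dy":-0.32,"dz":0.47,"ax":0.03,"ay":-0.02,"az":0.03},{"claw":-0.5,"dx":-0.03,"dy":-0.32,"dz":0.47,"ax":0.03,"ay":-0.02,"az":0.03},{"claw":-0.5,"dx":0.24,"dy":0,"dz":0.46,"ax":0,"ay":0,"az":0},{"claw":-0.5,"dx":0.24,"dy":0,"dz":0.46,"ax":0,"ay":0,"az":0},{"claw":-0.5,"dx":0,"dy":0,"dz":0,"ax":0,"ay":0,"az":0}]'
python3 - <<'E'
from h import *
jt=[.0008,0,-.035]
jplan([((.539,-.3343,.037),28,-.33)],jt,n=3)
E
```

```text
time: 17.1
ee_pos: [0.5545, -0.3388, 0.0507]
eef_rot: [0.159, 0.958, -0.039, 0.237]
ft_force: [-0.7, 0.3, -0.6]
width: 0.0649
grip_force: 0.0
3 rows to [ 0.5552 -0.3399  0.0065]
  each [0.22, -0.01, 0.44]
```

```bash

python3 -m crank '[{"claw":-0.5,"dx":0.22,"dy":-0.01,"dz":0.44,"ax":0,"ay":0,"az":0},{"claw":-0.5,"dx":0.22,"dy":-0.01,"dz":0.44,"ax":0,"ay":0,"az":0},{"claw":-0.5,"dx":0.22,"dy":-0.01,"dz":0.44,"ax":0,"ay":0,"az":0},{"claw":-0.5,"dx":0,"dy":0,"dz":0,"ax":0,"ay":0,"az":0},{"claw":-0.5,"dx":0,"dy":0,"dz":0,"ax":0,"ay":0,"az":0}]'
python3 -m crank '[{"claw":1,"dx":0,"dy":0,"dz":0,"ax":0,"ay":0,"az":0},{"claw":1,"dx":0,"dy":0,"dz":0,"ax":0,"ay":0,"az":0},{"claw":1,"dx":0,"dy":0,"dz":0,"ax":0,"ay":0,"az":0},{"claw":1,"dx":0,"dy":0,"dz":0,"ax":0,"ay":0,"az":0},{"claw":1,"dx":0,"dy":0,"dz":0,"ax":0,"ay":0,"az":0},{"claw":1,"dx":0,"dy":0,"dz":0,"ax":0,"ay":0,"az":0},{"claw":1,"dx":0,"dy":0,"dz":0,"ax":0,"ay":0,"az":0}]' 20
python3 - <<'E'
from h import *
p,q,s=state();jt=q.inv().apply(np.array([.539,-.3343,.037])-p);print(jt,p)
E
```

```text
time: 17.52
ee_pos: [0.5568, -0.3414, 0.0102]
eef_rot: [0.159, 0.957, -0.04, 0.239]
ft_force: [0.3, -0.2, -0.5]
width: 0.0652
grip_force: 0.0
time: 18.1
ee_pos: [0.5572, -0.3424, 0.0108]
eef_rot: [0.159, 0.957, -0.04, 0.24]
ft_force: [-2.3, 1.6, 5.6]
width: 0.0431
grip_force: 20.0
[ 0.00517328  0.00176408 -0.03250652] [ 0.55722974 -0.34243048  0.01076795]
```

```bash

python3 -m crank '[{"claw":1,"dx":-0.2,"dy":0,"dz":-0.4,"ax":0,"ay":0,"az":0},{"claw":1,"dx":-0.4,"dy":0,"dz":-0.75,"ax":0,"ay":0,"az":0},{"claw":1,"dx":-0.4,"dy":0,"dz":-0.75,"ax":0,"ay":0,"az":0},{"claw":1,"dx":-0.4,"dy":0,"dz":-0.75,"ax":0,"ay":0,"az":0},{"claw":1,"dx":0,"dy":0,"dz":0,"ax":0,"ay":0,"az":0}]'
python3 - <<'E'
from h import *
jt=[.0051,0,-.0325];p,q,s=state();print(q.apply(jt)+p,s["width"])
jplan([((.50,-.02,.135),20,-.15),((.465,.165,.13),28,-.0415)],jt)
E
```

```text
time: 18.52
ee_pos: [0.5589, -0.3437, 0.1059]
eef_rot: [0.159, 0.956, -0.041, 0.242]
ft_force: [1.6, -0.2, 0.5]
width: 0.0432
grip_force: 20.0
[ 0.53998211 -0.33719379  0.13200571] 0.04321596505631356
11 rows to [ 0.5157 -0.0224  0.1062]
   ([0.39, 0.88, -0.21], [-0.07, 0.13, -0.14])
   ([0.37, 0.89, -0.2], [-0.07, 0.13, -0.14])
   ([0.36, 0.89, -0.19], [-0.07, 0.13, -0.14])
   ([0.35, 0.9, -0.18], [-0.07, 0.13, -0.14])
   ([0.34, 0.91, -0.17], [-0.07, 0.13, -0.14])
   ([0.33, 0.91, -0.16], [-0.07, 0.13, -0.14])
   ([0.32, 0.92, -0.15], [-0.07, 0.13, -0.14])
   ([0.31, 0.92, -0.14], [-0.07, 0.13, -0.14])
   ([0.3, 0.93, -0.13], [-0.07, 0.13, -0.14])
   ([0.28, 0.93, -0.12], [-0.07, 0.13, -0.14])
   ([0.27, 0.94, -0.1], [-0.07, 0.13, -0.14])
7 rows to [0.4847 0.1642 0.1037]
   ([0.27, 0.86, -0.08], [-0.06, -0.19, -0.14])
   ([0.25, 0.86, -0.08], [-0.06, -0.19, -0.14])
   ([0.24, 0.86, -0.08], [-0.06, -0.19, -0.14])
   ([0.22, 0.87, -0.08], [-0.06, -0.19, -0.14])
   ([0.21, 0.87, -0.08], [-0.06, -0.19, -0.14])
   ([0.2, 0.88, -0.08], [-0.06, -0.19, -0.14])
   ([0.18, 0.88, -0.08], [-0.06, -0.19, -0.14])
```

```bash

python3 -m crank '[{"claw":1,"dx":0.39,"dy":0.88,"dz":-0.21,"ax":-0.07,"ay":0.13,"az":-0.14},{"claw":1,"dx":0.37,"dy":0.89,"dz":-0.2,"ax":-0.07,"ay":0.13,"az":-0.14},{"claw":1,"dx":0.36,"dy":0.89,"dz":-0.19,"ax":-0.07,"ay":0.13,"az":-0.14},{"claw":1,"dx":0.35,"dy":0.9,"dz":-0.18,"ax":-0.07,"ay":0.13,"az":-0.14},{"claw":1,"dx":0.34,"dy":0.91,"dz":-0.17,"ax":-0.07,"ay":0.13,"az":-0.14},{"claw":1,"dx":0.33,"dy":0.91,"dz":-0.16,"ax":-0.07,"ay":0.13,"az":-0.14},{"claw":1,"dx":0.32,"dy":0.92,"dz":-0.15,"ax":-0.07,"ay":0.13,"az":-0.14},{"claw":1,"dx":0.31,"dy":0.92,"dz":-0.14,"ax":-0.07,"ay":0.13,"az":-0.14}]'
python3 -m crank '[{"claw":1,"dx":0.3,"dy":0.93,"dz":-0.13,"ax":-0.07,"ay":0.13,"az":-0.14},{"claw":1,"dx":0.28,"dy":0.93,"dz":-0.12,"ax":-0.07,"ay":0.13,"az":-0.14},{"claw":1,"dx":0.27,"dy":0.94,"dz":-0.1,"ax":-0.07,"ay":0.13,"az":-0.14},{"claw":1,"dx":0,"dy":0,"dz":0,"ax":0,"ay":0,"az":0}]'
python3 - <<'E'
from h import *
jt=[.0051,0,-.0325];p,q,s=state();print(q.apply(jt)+p,s["width"],np.round(s["joint_positions"],2))
jplan([((.47,.165,.13),28,-.0415)],jt)
E
```

```text
time: 19.18
ee_pos: [0.5244, -0.1069, 0.1017]
eef_rot: [0.098, 0.977, -0.017, 0.188]
ft_force: [0.2, -0.2, -1.3]
width: 0.0435
grip_force: 20.0
time: 19.52
ee_pos: [0.513, -0.0154, 0.1031]
eef_rot: [0.071, 0.983, -0.008, 0.169]
ft_force: [0.7, 0.4, -0.8]
width: 0.0431
grip_force: 20.0
[ 0.49751571 -0.01341932  0.13208526] 0.043123707900946995 [ 0.2  -0.07 -0.3   2.17  0.08  0.72  1.27]
7 rows to [0.4897 0.1642 0.1037]
   ([0.22, 0.83, -0.07], [-0.04, -0.2, -0.13])
   ([0.21, 0.83, -0.07], [-0.04, -0.2, -0.13])
   ([0.19, 0.84, -0.07], [-0.04, -0.2, -0.13])
   ([0.18, 0.84, -0.07], [-0.04, -0.2, -0.13])
   ([0.17, 0.84, -0.07], [-0.04, -0.2, -0.13])
   ([0.15, 0.85, -0.07], [-0.04, -0.2, -0.13])
   ([0.14, 0.85, -0.07], [-0.04, -0.2, -0.13])
```

```bash

python3 -m crank '[{"claw":1,"dx":0.22,"dy":0.83,"dz":-0.07,"ax":-0.04,"ay":-0.2,"az":-0.13},{"claw":1,"dx":0.21,"dy":0.83,"dz":-0.07,"ax":-0.04,"ay":-0.2,"az":-0.13},{"claw":1,"dx":0.19,"dy":0.84,"dz":-0.07,"ax":-0.04,"ay":-0.2,"az":-0.13},{"claw":1,"dx":0.18,"dy":0.84,"dz":-0.07,"ax":-0.04,"ay":-0.2,"az":-0.13},{"claw":1,"dx":0.17,"dy":0.84,"dz":-0.07,"ax":-0.04,"ay":-0.2,"az":-0.13},{"claw":1,"dx":0.15,"dy":0.85,"dz":-0.07,"ax":-0.04,"ay":-0.2,"az":-0.13},{"claw":1,"dx":0.14,"dy":0.85,"dz":-0.07,"ax":-0.04,"ay":-0.2,"az":-0.13},{"claw":1,"dx":0,"dy":0,"dz":0,"ax":0,"ay":0,"az":0}]'
python3 - <<'E'
from h import *
jt=[.0051,0,-.0325];p,q,s=state();print(q.apply(jt)+p,s["width"],np.round(s["joint_positions"],2))
jplan([(place(MK,(-.03,-.083,.098)),28,-.0415),(place(MK,(.023,-.083,.098)),28,-.0415)],jt,n=3)
E
```

```text
time: 20.18
ee_pos: [0.4909, 0.1639, 0.1028]
eef_rot: [0.021, 0.97, -0.006, 0.242]
ft_force: [-0.5, 0.4, 0.0]
width: 0.0435
grip_force: 20.0
[0.47112981 0.16480532 0.12906783] 0.04345255942173714 [ 0.05 -0.11 -0.64  2.24  0.38  0.63  0.66]
3 rows to [0.5325 0.1742 0.0717]
  each [-0.24, 0.14, 0.52]
3 rows to [0.5855 0.172  0.0717]
  each [-0.52, -0.0, 0.28]
```

```bash

python3 -m crank '[{"claw":1,"dx":-0.24,"dy":0.14,"dz":0.52,"ax":0,"ay":0,"az":0},{"claw":1,"dx":-0.24,"dy":0.14,"dz":0.52,"ax":0,"ay":0,"az":0},{"claw":1,"dx":-0.24,"dy":0.14,"dz":0.52,"ax":0,"ay":0,"az":0},{"claw":1,"dx":0,"dy":0,"dz":0,"ax":0,"ay":0,"az":0}]'
python3 -m crank '[{"claw":1,"dx":-0.5,"dy":0,"dz":0.27,"ax":0,"ay":0,"az":0},{"claw":1,"dx":-0.5,"dy":0,"dz":0.27,"ax":0,"ay":0,"az":0},{"claw":1,"dx":-0.5,"dy":0,"dz":0.27,"ax":0,"ay":0,"az":0},{"claw":1,"dx":0,"dy":0,"dz":0,"ax":0,"ay":0,"az":0},{"claw":1,"dx":0,"dy":0,"dz":0,"ax":0,"ay":0,"az":0}]'
python3 - <<'E'
from h import *
jt=[.0051,0,-.0325];p,q,s=state();print(q.apply(jt)+p,s["width"],(q.inv()*tool(28,-.0415)).as_rotvec(degrees=True))
jplan([(place(MK,(.023,-.083,.09)),28,-.0415)],jt,n=2)
E
```

```text
time: 20.52
ee_pos: [0.5341, 0.1688, 0.0693]
eef_rot: [0.025, 0.971, -0.008, 0.239]
ft_force: [-0.7, -0.8, -0.4]
width: 0.0434
grip_force: 20.0
time: 20.93
ee_pos: [0.5844, 0.1662, 0.0708]
eef_rot: [0.025, 0.97, -0.008, 0.24]
ft_force: [-0.9, 0.0, -1.6]
width: 0.0431
grip_force: 20.0
[0.56473768 0.1673468  0.09717949] 0.043144030307789724 [-0.44185095 -0.16625613 -0.48137908]
2 rows to [0.5855 0.172  0.0637]
   ([0.04, 0.1, 0.11], [-0.04, -0.01, -0.04])
   ([0.04, 0.1, 0.11], [-0.04, -0.01, -0.04])
```

```bash

python3 -m crank '[{"claw":1,"dx":0.02,"dy":0.1,"dz":0.05,"ax":-0.04,"ay":0,"az":-0.04},{"claw":1,"dx":0.02,"dy":0.1,"dz":0.05,"ax":-0.04,"ay":0,"az":-0.04},{"claw":1,"dx":0,"dy":0,"dz":0,"ax":0,"ay":0,"az":0},{"claw":1,"dx":0.08,"dy":0,"dz":0.15,"ax":0,"ay":0,"az":0},{"claw":1,"dx":0,"dy":0,"dz":0,"ax":0,"ay":0,"az":0}]'
python3 -m crank '[{"claw":1,"dx":0.08,"dy":0,"dz":0.15,"ax":0,"ay":0,"az":0},{"claw":1,"dx":0,"dy":0,"dz":0,"ax":0,"ay":0,"az":0}]'
python3 - <<'E'
from h import *
jt=[.0051,0,-.0325];p,q,s=state();print(q.apply(jt)+p,s["width"],place(MK,(.023,-.083,.077)))
E
```

```text
time: 21.35
ee_pos: [0.5845, 0.1727, 0.062]
eef_rot: [0.019, 0.97, -0.005, 0.241]
ft_force: [-0.2, -0.5, -1.0]
width: 0.0431
grip_force: 20.0
time: 21.52
ee_pos: [0.5846, 0.1726, 0.0567]
eef_rot: [0.019, 0.97, -0.005, 0.241]
ft_force: [0.4, -0.2, -0.9]
width: 0.0433
grip_force: 20.0
[0.56496673 0.17341807 0.08309796] 0.04326288135433625 [0.56573669 0.17281724 0.077     ]
```

```bash

python3 -m crank '[{"claw":1,"dx":0.06,"dy":0,"dz":0.11,"ax":0,"ay":0,"az":0},{"claw":1,"dx":0,"dy":0,"dz":0,"ax":0,"ay":0,"az":0}]'
python3 -m crank '[{"claw":1,"dx":0.04,"dy":0,"dz":0.08,"ax":0,"ay":0,"az":0},{"claw":1,"dx":0,"dy":0,"dz":0,"ax":0,"ay":0,"az":0}]'
```

```text
time: 21.68
ee_pos: [0.5848, 0.1728, 0.0532]
eef_rot: [0.019, 0.97, -0.005, 0.241]
ft_force: [-0.7, -0.2, -0.8]
width: 0.0432
grip_force: 20.0
time: 21.85
ee_pos: [0.585, 0.1728, 0.0508]
eef_rot: [0.019, 0.97, -0.005, 0.241]
ft_force: [0.5, 0.5, -1.8]
width: 0.0434
grip_force: 20.0
```

```bash

python3 -m crank '[{"claw":1,"dx":0.03,"dy":0,"dz":0.06,"ax":0,"ay":0,"az":0},{"claw":1,"dx":0,"dy":0,"dz":0,"ax":0,"ay":0,"az":0}]'
python3 -m crank '[{"claw":1,"dx":0.02,"dy":0,"dz":0.04,"ax":0,"ay":0,"az":0},{"claw":1,"dx":0,"dy":0,"dz":0,"ax":0,"ay":0,"az":0}]'
```

```text
time: 22.02
ee_pos: [0.5863, 0.1731, 0.0507]
eef_rot: [0.02, 0.97, -0.005, 0.242]
ft_force: [-3.7, -0.6, 8.7]
width: 0.0432
grip_force: 20.0
time: 22.18
ee_pos: [0.5872, 0.1732, 0.0505]
eef_rot: [0.02, 0.97, -0.005, 0.243]
ft_force: [-8.0, -2.7, 16.6]
width: 0.0436
grip_force: 20.0
```

```bash

python3 -m crank '[{"claw":-0.35,"dx":0,"dy":0,"dz":0,"ax":0,"ay":0,"az":0},{"claw":-0.35,"dx":0,"dy":0,"dz":0,"ax":0,"ay":0,"az":0},{"claw":-0.35,"dx":0,"dy":0,"dz":0,"ax":0,"ay":0,"az":0},{"claw":-0.35,"dx":0,"dy":0,"dz":0,"ax":0,"ay":0,"az":0},{"claw":-0.35,"dx":0,"dy":0,"dz":0,"ax":0,"ay":0,"az":0}]'
python3 -m crank '[{"claw":-0.35,"dx":0,"dy":0,"dz":-0.2,"ax":0,"ay":0,"az":0},{"claw":-0.35,"dx":0,"dy":0,"dz":-0.6,"ax":0,"ay":0,"az":0},{"claw":-0.35,"dx":0,"dy":0,"dz":-0.9,"ax":0,"ay":0,"az":0},{"claw":-0.35,"dx":0,"dy":0,"dz":-0.9,"ax":0,"ay":0,"az":0},{"claw":-0.35,"dx":0.7,"dy":0.1,"dz":-0.4,"ax":0,"ay":0,"az":0},{"claw":-0.35,"dx":0.7,"dy":0.1,"dz":-0.4,"ax":0,"ay":0,"az":0},{"claw":-0.35,"dx":0,"dy":0,"dz":0,"ax":0,"ay":0,"az":0}]'
python3 - <<'E'
from h import *
p,q,s=state();print(np.round(s["joint_positions"],2));c=r.camera("wrist")["color"];np.savez("w9.npz",c=c,p=p,q=q.as_quat())
for y in(-.084,0,.084):
    X=place(MK,(.025,y,.1));print(wproj(X,p,q),X.round(4),findcap("w9.npz",X[0],X[1],.1,span=.01)[:2])
print(lid(1.45,0),lid(1.45,.14),place(MK,lid(1.45,0)))
E
```

```text
time: 22.6
ee_pos: [0.5851, 0.1729, 0.0478]
eef_rot: [0.019, 0.97, -0.005, 0.241]
ft_force: [-0.0, -0.5, 0.2]
width: 0.0579
grip_force: 0.0
time: 23.18
ee_pos: [0.4977, 0.1833, 0.1189]
eef_rot: [0.018, 0.97, -0.005, 0.241]
ft_force: [0.2, 0.9, -0.4]
width: 0.0585
grip_force: 0.0
[ 0.09 -0.1  -0.7   2.19  0.37  0.67  0.66]
[241.44796688 256.95718012] [0.5677 0.1717 0.1   ] [(np.float32(47.896744), np.float64(0.5577), np.float64(0.1757)), (np.float32(46.726788), np.float64(0.5577), np.float64(0.1747))]
[331.6696824  255.69329379] [0.5712 0.2557 0.1   ] [(np.float32(36.700954), np.float64(0.5612), np.float64(0.2547)), (np.float32(36.5282), np.float64(0.5612), np.float64(0.2557))]
[409.2796259  251.37946196] [0.5747 0.3396 0.1   ] [(np.float32(26.356897), np.float64(0.5847), np.float64(0.3296)), (np.float32(26.204712), np.float64(0.5847), np.float64(0.3406))]
[np.float64(-0.010633548916352459), 0, np.float64(0.2839396686190363)] [np.float64(-0.010633548916352459), 0.14, np.float64(0.2839396686190363)] [0.53557561 0.25714117 0.28393967]
```

```bash

python3 - <<'E'
from h import *
Q=tool(0,-.0415);tip=[0,0,-.023]
p,q,s=state()
plan([((.478,.215,.31),Q)],n=8)
w=place(MK,(.048,0,.0));plan([((w[0],w[1],.31),Q),((w[0],w[1],.24),Q)],start=(np.array([.478,.215,.31]),Q))
E
```

```text
8 rows to [0.478 0.215 0.31 ]
   ([-0.29, 0.13, -0.75], [0.0, 0.58, 0.0])
   ([-0.24, 0.13, -0.76], [0.0, 0.58, 0.0])
   ([-0.19, 0.13, -0.78], [0.0, 0.58, 0.0])
   ([-0.14, 0.13, -0.79], [0.0, 0.58, 0.0])
   ([-0.1, 0.13, -0.8], [0.0, 0.58, 0.0])
   ([-0.05, 0.13, -0.8], [0.0, 0.58, 0.0])
   ([0.0, 0.13, -0.8], [0.0, 0.58, 0.0])
   ([0.05, 0.13, -0.8], [0.0, 0.58, 0.0])
5 rows to [0.5942 0.2547 0.31  ]
  each [-0.76, 0.3, 0.0]
3 rows to [0.5942 0.2547 0.24  ]
  each [0.0, 0.0, 0.78]
```

```bash

python3 - <<'E'
from h import *
Q=tool(0,-.0415)
plan([((.445,.215,.31),Q)],n=8)
w=place(MK,(.048,0,.0));plan([((w[0],w[1],.31),Q)],start=(np.array([.445,.215,.31]),Q))
E
```

```text
8 rows to [0.445 0.215 0.31 ]
   ([-0.16, 0.13, -0.81], [0.0, 0.58, 0.0])
   ([-0.11, 0.13, -0.82], [0.0, 0.58, 0.0])
   ([-0.06, 0.13, -0.83], [0.0, 0.58, 0.0])
   ([-0.01, 0.13, -0.83], [0.0, 0.58, 0.0])
   ([0.04, 0.13, -0.83], [0.0, 0.58, 0.0])
   ([0.09, 0.13, -0.82], [0.0, 0.58, 0.0])
   ([0.14, 0.13, -0.82], [0.0, 0.58, 0.0])
   ([0.19, 0.13, -0.81], [0.0, 0.58, 0.0])
6 rows to [0.5942 0.2547 0.31  ]
  each [-0.82, 0.25, 0.0]
```

```bash

python3 -m crank '[{"claw":1,"dx":-0.16,"dy":0.13,"dz":-0.81,"ax":0,"ay":0.58,"az":0},{"claw":1,"dx":-0.11,"dy":0.13,"dz":-0.82,"ax":0,"ay":0.58,"az":0},{"claw":1,"dx":-0.06,"dy":0.13,"dz":-0.83,"ax":0,"ay":0.58,"az":0},{"claw":1,"dx":-0.01,"dy":0.13,"dz":-0.83,"ax":0,"ay":0.58,"az":0},{"claw":1,"dx":0.04,"dy":0.13,"dz":-0.83,"ax":0,"ay":0.58,"az":0},{"claw":1,"dx":0.09,"dy":0.13,"dz":-0.82,"ax":0,"ay":0.58,"az":0},{"claw":1,"dx":0.14,"dy":0.13,"dz":-0.82,"ax":0,"ay":0.58,"az":0},{"claw":1,"dx":0.19,"dy":0.13,"dz":-0.81,"ax":0,"ay":0.58,"az":0}]'
python3 -m crank '[{"claw":1,"dx":0,"dy":0,"dz":-0.3,"ax":0,"ay":0,"az":0},{"claw":1,"dx":0,"dy":0,"dz":0,"ax":0,"ay":0,"az":0}]'
python3 - <<'E'
from h import *
Q=tool(0,-.0415);p,q,s=state();print(np.round(s["joint_positions"],2))
w=place(MK,(.05,0,.0));plan([((w[0],w[1],.315),Q),((w[0],w[1],.24),Q)])
E
```

```text
time: 23.95
ee_pos: [0.4451, 0.2153, 0.3105]
eef_rot: [0.02, 1.0, 0.001, -0.001]
ft_force: [-0.4, 0.5, 0.9]
width: 0.0131
grip_force: 0.0
time: 24.12
ee_pos: [0.4464, 0.216, 0.3195]
eef_rot: [0.02, 1.0, 0.001, 0.002]
ft_force: [0.3, -0.3, -0.1]
width: 0.0026
grip_force: 0.0
[ 0.06  0.04 -0.62  1.55  0.02  1.55  0.98]
6 rows to [0.5962 0.2546 0.315 ]
  each [-0.82, 0.25, 0.03]
3 rows to [0.5962 0.2546 0.24  ]
  each [-0.0, 0.0, 0.83]
```

```bash

python3 -m crank '[{"claw":1,"dx":-0.82,"dy":0.25,"dz":0,"ax":0,"ay":0,"az":0},{"claw":1,"dx":-0.82,"dy":0.25,"dz":0,"ax":0,"ay":0,"az":0},{"claw":1,"dx":-0.82,"dy":0.25,"dz":0,"ax":0,"ay":0,"az":0},{"claw":1,"dx":-0.82,"dy":0.25,"dz":0.03,"ax":0,"ay":0,"az":0},{"claw":1,"dx":-0.82,"dy":0.25,"dz":0.05,"ax":0,"ay":0,"az":0},{"claw":1,"dx":-0.82,"dy":0.25,"dz":0.05,"ax":0,"ay":0,"az":0},{"claw":1,"dx":0,"dy":0,"dz":0,"ax":0,"ay":0,"az":0}]'
python3 -m crank '[{"claw":1,"dx":0,"dy":0,"dz":0.8,"ax":0,"ay":0,"az":0},{"claw":1,"dx":0,"dy":0,"dz":0.8,"ax":0,"ay":0,"az":0},{"claw":1,"dx":0,"dy":0,"dz":0.8,"ax":0,"ay":0,"az":0},{"claw":1,"dx":0,"dy":0,"dz":0,"ax":0,"ay":0,"az":0}]'
python3 - <<'E'
from h import *
Q=tool(0,-.0415);p,q,s=state();print(p)
way=[]
for qq in(1.45,1.3,1.15,1.0,.85,.7,.55,.42,.3,.2,.1,.03):
    a=qq-.421;rho=.135;f=np.clip(a/.15,-1,1)
    X=np.array([.076-rho*np.cos(a)+.002*np.sin(a)+.0095*f,0,.140+rho*np.sin(a)+.002*np.cos(a)])
    way.append((place(MK,X)-[0,0,.023],Q))
plan(way,n=1)
E
```

```text
time: 24.7
ee_pos: [0.5968, 0.2541, 0.3097]
eef_rot: [0.021, 1.0, -0.001, -0.001]
ft_force: [1.0, -0.0, 0.1]
width: 0.0006
grip_force: 0.0
time: 25.03
ee_pos: [0.5919, 0.2532, 0.2362]
eef_rot: [0.02, 1.0, -0.002, -0.003]
ft_force: [-0.5, -0.8, -0.6]
width: 0.0003
grip_force: 0.0
[0.59186488 0.25320143 0.23622813]
1 rows to [0.5638 0.256  0.2337]
  each [0.94, 0.06, 0.09]
1 rows to [0.5471 0.2567 0.2222]
  each [0.56, -0.0, 0.38]
1 rows to [0.5324 0.2573 0.2084]
  each [0.49, 0.0, 0.46]
1 rows to [0.5198 0.2578 0.1925]
  each [0.42, 0.0, 0.53]
1 rows to [0.5098 0.2582 0.175 ]
  each [0.33, -0.0, 0.59]
1 rows to [0.5025 0.2585 0.1561]
  each [0.24, 0.0, 0.63]
1 rows to [0.4968 0.2588 0.1364]
  each [0.19, -0.0, 0.66]
1 rows to [0.4872 0.2592 0.1189]
  each [0.32, -0.0, 0.58]
1 rows to [0.4803 0.2594 0.1027]
  each [0.23, 0.0, 0.54]
1 rows to [0.4806 0.2594 0.0894]
  each [-0.01, -0.0, 0.44]
1 rows to [0.484  0.2593 0.0763]
  each [-0.11, 0.0, 0.44]
1 rows to [0.4872 0.2592 0.0674]
  each [-0.11, -0.0, 0.3]
```

```bash

python3 -m crank '[{"claw":1,"dx":0.47,"dy":0.03,"dz":0.05,"ax":0,"ay":0,"az":0},{"claw":1,"dx":0.47,"dy":0.03,"dz":0.05,"ax":0,"ay":0,"az":0},{"claw":1,"dx":0.28,"dy":0,"dz":0.19,"ax":0,"ay":0,"az":0},{"claw":1,"dx":0.28,"dy":0,"dz":0.19,"ax":0,"ay":0,"az":0}]'
python3 -m crank '[{"claw":1,"dx":0.25,"dy":0,"dz":0.23,"ax":0,"ay":0,"az":0},{"claw":1,"dx":0.25,"dy":0,"dz":0.23,"ax":0,"ay":0,"az":0},{"claw":1,"dx":0.21,"dy":0,"dz":0.26,"ax":0,"ay":0,"az":0},{"claw":1,"dx":0.21,"dy":0,"dz":0.26,"ax":0,"ay":0,"az":0}]'
python3 - <<'E'
from h import *
import cv2
p,q,s=state();print(p,s["ft_force"])
t=r.camera("top")["color"].mean(2)
# rim: bright line along column through maker middle in top view
for y in(-.1,.1):
    for qq in(1.45,1.3,1.15,1.0,.85):
        u,v=proj("top",place(MK,lid(qq,y,.161)));print(y,qq,round(u,1),round(v,1))
    u=int(proj("top",place(MK,lid(1.15,y,.161)))[0]);print(u,[int(x) for x in t[195:240,u]])
E
```

```text
time: 25.37
ee_pos: [0.5489, 0.2587, 0.2291]
eef_rot: [0.02, 1.0, 0.001, 0.002]
ft_force: [1.2, 0.9, 1.8]
width: 0.0004
grip_force: 0.7
time: 25.7
ee_pos: [0.5215, 0.2596, 0.1993]
eef_rot: [0.02, 1.0, 0.0, 0.002]
ft_force: [0.1, -0.4, 1.4]
width: 0.0004
grip_force: 0.6
[0.52148128 0.25960628 0.1993157 ] [ 0.06180821 -0.4212441   1.38114992]
-0.1 1.45 178.1 209.6
-0.1 1.3 179.1 221.5
-0.1 1.15 180.3 232.1
-0.1 1.0 181.7 241.0
-0.1 0.85 183.3 248.2
180 [116, 118, 117, 118, 119, 120, 118, 116, 118, 120, 120, 118, 119, 118, 118, 115, 120, 118, 115, 120, 118, 121, 123, 116, 108, 116, 118, 118, 117, 117, 119, 119, 117, 120, 120, 119, 120, 118, 105, 98, 99, 101, 102, 110, 109]
0.1 1.45 67.3 210.0
0.1 1.3 69.5 221.9
0.1 1.15 72.3 232.5
0.1 1.0 75.6 241.4
0.1 0.85 79.3 248.6
72 [154, 161, 160, 160, 161, 163, 163, 166, 166, 167, 165, 169, 169, 169, 170, 175, 172, 171, 174, 176, 175, 177, 178, 178, 179, 178, 182, 181, 182, 183, 185, 185, 186, 185, 184, 186, 189, 188, 189, 189, 188, 191, 187, 188, 188]
```

```bash

python3 -m crank '[{"claw":1,"dx":0.17,"dy":0,"dz":0.3,"ax":0,"ay":0,"az":0},{"claw":1,"dx":0.17,"dy":0,"dz":0.3,"ax":0,"ay":0,"az":0},{"claw":1,"dx":0.12,"dy":0,"dz":0.32,"ax":0,"ay":0,"az":0},{"claw":1,"dx":0.12,"dy":0,"dz":0.32,"ax":0,"ay":0,"az":0},{"claw":1,"dx":0.1,"dy":0,"dz":0.33,"ax":0,"ay":0,"az":0},{"claw":1,"dx":0.1,"dy":0,"dz":0.33,"ax":0,"ay":0,"az":0}]'
python3 -m crank '[{"claw":1,"dx":0.16,"dy":0,"dz":0.29,"ax":0,"ay":0,"az":0},{"claw":1,"dx":0.16,"dy":0,"dz":0.29,"ax":0,"ay":0,"az":0},{"claw":1,"dx":0.12,"dy":0,"dz":0.27,"ax":0,"ay":0,"az":0},{"claw":1,"dx":0.12,"dy":0,"dz":0.27,"ax":0,"ay":0,"az":0}]'
python3 -m crank '[{"claw":1,"dx":0,"dy":0,"dz":0.22,"ax":0,"ay":0,"az":0},{"claw":1,"dx":0,"dy":0,"dz":0.22,"ax":0,"ay":0,"az":0}]'
```

```text
time: 26.3
ee_pos: [0.4979, 0.2604, 0.1403]
eef_rot: [0.02, 1.0, 0.0, 0.001]
ft_force: [1.0, -0.6, 1.5]
width: 0.0005
grip_force: 0.5
time: 26.63
ee_pos: [0.4811, 0.2612, 0.1071]
eef_rot: [0.02, 1.0, 0.0, 0.001]
ft_force: [1.1, 0.0, 1.0]
width: 0.0005
grip_force: 0.4
time: 26.8
ee_pos: [0.4814, 0.2612, 0.094]
eef_rot: [0.02, 1.0, 0.0, 0.001]
ft_force: [0.8, -0.6, 0.5]
width: 0.0005
grip_force: 0.4
```

```bash

python3 -m crank '[{"claw":1,"dx":-0.05,"dy":0,"dz":0.22,"ax":0,"ay":0,"az":0},{"claw":1,"dx":-0.05,"dy":0,"dz":0.22,"ax":0,"ay":0,"az":0},{"claw":1,"dx":-0.05,"dy":0,"dz":0.15,"ax":0,"ay":0,"az":0}]'
python3 -m crank '[{"claw":1,"dx":0,"dy":0,"dz":0.15,"ax":0,"ay":0,"az":0},{"claw":1,"dx":0,"dy":0,"dz":0.1,"ax":0,"ay":0,"az":0}]'
python3 -m crank '[{"claw":1,"dx":0,"dy":0,"dz":0.1,"ax":0,"ay":0,"az":0},{"claw":1,"dx":0,"dy":0,"dz":0,"ax":0,"ay":0,"az":0}]'
```

```text
time: 27.05
ee_pos: [0.4861, 0.2609, 0.076]
eef_rot: [0.02, 1.0, 0.0, 0.0]
ft_force: [0.4, 0.7, 0.3]
width: 0.0004
grip_force: 0.4
time: 27.22
ee_pos: [0.4863, 0.2609, 0.0689]
eef_rot: [0.02, 1.0, 0.0, 0.001]
ft_force: [0.0, -0.6, 0.3]
width: 0.0008
grip_force: 0.4
time: 27.38
ee_pos: [0.4858, 0.2609, 0.0659]
eef_rot: [0.02, 1.0, 0.0, 0.0]
ft_force: [-0.3, -0.5, 0.3]
width: 0.0004
grip_force: 0.0
```

```bash

python3 - <<'E'
from h import *
import cv2
z=lambda a,w,h:cv2.resize(a,(w,h),interpolation=cv2.INTER_CUBIC)
s=r.camera("scene")["color"][:,:,::-1];t=r.camera("top")["color"][:,:,::-1]
cv2.imwrite("pics/f1.png",np.hstack([z(s[30:195,230:375],480,546),z(t[165:275,60:225],320,213) if 0 else np.vstack([z(t[165:275,65:225],320,220),z(s[180:345,60:280],320,326)])]))
E
```

```text
(no output)
```

View pics/f1.png

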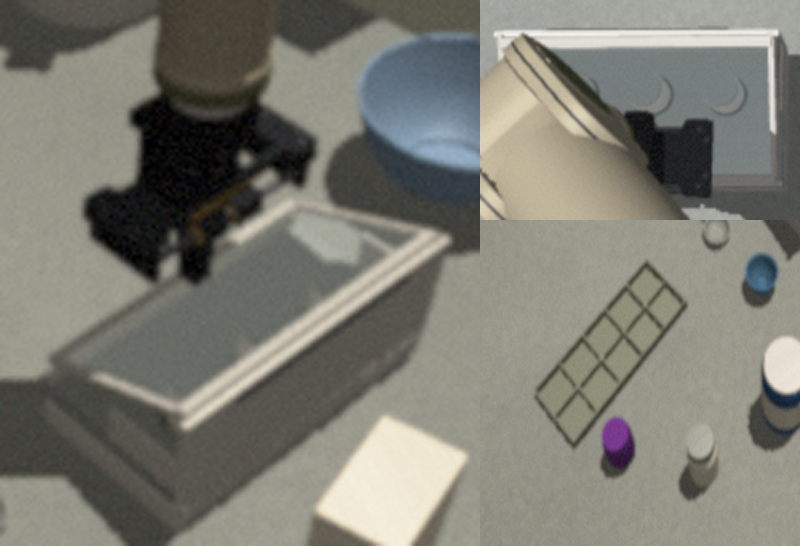

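```bash

python3 -m crank '[{"claw":1,"dx":0,"dy":0,"dz":0.1,"ax":0,"ay":0,"az":0},{"claw":1,"dx":0,"dy":0,"dz":0.1,"ax":0,"ay":0,"az":0},{"claw":1,"dx":0,"dy":0,"dz":0,"ax":0,"ay":0,"az":0}]'
python3 - <<'E'
from h import *
t=r.camera("scene")["color"].mean(2)
for qq in(0,.05,.1,.15,.2):
    print(qq,[proj("scene",place(MK,lid(qq,y,.168))).round(1).tolist() for y in(-.144,-.1)])
u=int(proj("scene",place(MK,lid(0,-.1,.168)))[0]);print(u,[int(x) for x in t[110:160,u]])
E
```

```text
time: 27.73
ee_pos: [0.4859, 0.2609, 0.06]
eef_rot: [0.02, 1.0, 0.0, 0.0]
ft_force: [0.3, -0.0, 1.6]
width: 0.0005
grip_force: 0.2
0 [[244.7, 140.8], [256.7, 133.0]]
0.05 [[243.8, 138.2], [255.9, 130.3]]
0.1 [[243.1, 135.6], [255.2, 127.7]]
0.15 [[242.4, 133.0], [254.6, 125.2]]
0.2 [[241.8, 130.5], [254.1, 122.6]]
256 [151, 149, 152, 146, 147, 154, 148, 148, 150, 150, 150, 151, 152, 150, 152, 153, 153, 149, 153, 152, 145, 134, 115, 95, 93, 106, 110, 111, 111, 108, 104, 101, 96, 91, 91, 86, 79, 69, 68, 66, 69, 72, 73, 73, 68, 69, 64, 63, 63, 65]
```

```bash

for i in 1; do python3 -m crank '[{"claw":1,"dx":0,"dy":0,"dz":0.1,"ax":0,"ay":0,"az":0},{"claw":1,"dx":0,"dy":0,"dz":0.1,"ax":0,"ay":0,"az":0},{"claw":1,"dx":0,"dy":0,"dz":0,"ax":0,"ay":0,"az":0}]'; done
python3 -m crank '[{"claw":1,"dx":0,"dy":0,"dz":0.06,"ax":0,"ay":0,"az":0},{"claw":1,"dx":0,"dy":0,"dz":0,"ax":0,"ay":0,"az":0}]'
```

```text
time: 28.08
ee_pos: [0.4869, 0.2612, 0.0579]
eef_rot: [0.02, 1.0, -0.0, 0.002]
ft_force: [-12.5, -9.1, 36.9]
width: 0.0001
grip_force: 19.3
time: 28.25
ee_pos: [0.4871, 0.2613, 0.0575]
eef_rot: [0.02, 1.0, -0.0, 0.002]
ft_force: [-19.1, -13.2, 51.1]
width: 0.0004
grip_force: 27.5
```

```bash

python3 -m crank '[{"claw":1,"dx":0,"dy":0,"dz":-0.3,"ax":0,"ay":0,"az":0},{"claw":1,"dx":0.2,"dy":0,"dz":-0.7,"ax":0,"ay":0,"az":0},{"claw":1,"dx":0.4,"dy":0,"dz":-0.8,"ax":0,"ay":0,"az":0},{"claw":1,"dx":0.4,"dy":0,"dz":-0.8,"ax":0,"ay":0,"az":0},{"claw":1,"dx":0.2,"dy":0,"dz":-0.9,"ax":0,"ay":0,"az":0},{"claw":1,"dx":0,"dy":0,"dz":-0.9,"ax":0,"ay":0,"az":0},{"claw":1,"dx":0,"dy":0,"dz":0,"ax":0,"ay":0,"az":0},{"claw":1,"dx":0,"dy":0,"dz":0,"ax":0,"ay":0,"az":0}]'
python3 - <<'E'
from h import *
p,q,s=state();c=r.camera("wrist")["color"];g=c.mean(2)
# lid edge line in wrist view, mid column
for qq in(0,.03,.06,.1):print(qq,[wproj(place(MK,lid(qq,y,.168,.005)),p,q).round(1).tolist() for y in(-.1,.1)],[wproj(place(MK,lid(qq,y,.154,.005)),p,q).round(1).tolist() for y in(-.1,.1)])
for y in(-.1,.1):
    u,v=wproj(place(MK,lid(0,y,.161,.005)),p,q).astype(int);print(u,v-25,[int(x) for x in g[v-25:v+25,u]])
E
```

```text
time: 28.92
ee_pos: [0.4507, 0.2627, 0.1858]
eef_rot: [0.02, 1.0, 0.001, 0.002]
ft_force: [0.2, 0.0, -0.9]
width: 0.0006
grip_force: 0.0
0 [[157.6, 197.7], [341.2, 197.9]] [[157.2, 210.5], [341.6, 210.8]]
0.03 [[156.2, 197.4], [342.6, 197.6]] [[155.8, 210.4], [342.9, 210.7]]
0.06 [[154.7, 197.2], [344.0, 197.4]] [[154.5, 210.4], [344.2, 210.7]]
0.1 [[152.6, 197.2], [346.0, 197.4]] [[152.6, 210.7], [346.0, 211.0]]
157 179 [67, 71, 82, 85, 85, 85, 88, 101, 91, 64, 60, 59, 68, 82, 86, 83, 103, 105, 104, 93, 103, 105, 103, 104, 105, 105, 106, 105, 106, 106, 103, 100, 113, 120, 119, 120, 121, 120, 120, 118, 118, 118, 118, 119, 117, 120, 119, 119, 121, 118]
341 179 [58, 74, 86, 88, 90, 97, 100, 100, 85, 57, 60, 60, 71, 82, 74, 126, 255, 147, 69, 164, 230, 222, 221, 222, 224, 224, 225, 226, 228, 230, 228, 187, 107, 116, 120, 121, 120, 121, 118, 119, 120, 121, 120, 120, 120, 120, 119, 121, 122, 121]
```

```bash

python3 - <<'E'
from h import *
p,q,s=state();c=r.camera("wrist")["color"];g=c.mean(2)
for qq in(-.03,0,.03,.06,.1):print(qq,[wproj(place(MK,lid(qq,y,.161,.005)),p,q).round(1).tolist() for y in(-.144,.144)])
print([int(x) for x in g[203:206,100:135].mean(0)]);print([int(x) for x in g[203:206,360:400].mean(0)])
E
```

```text
-0.03 [[123.2, 205.7], [377.6, 206.2]]
0 [[121.5, 205.4], [379.3, 205.8]]
0.03 [[119.7, 205.2], [381.1, 205.6]]
0.06 [[117.8, 205.1], [382.9, 205.6]]
0.1 [[115.3, 205.2], [385.4, 205.7]]
[157, 162, 161, 157, 155, 158, 160, 162, 161, 159, 157, 156, 157, 161, 162, 169, 164, 85, 85, 63, 67, 68, 73, 109, 102, 104, 105, 104, 105, 105, 105, 104, 105, 105, 105]
[222, 222, 223, 222, 223, 223, 222, 222, 222, 222, 223, 222, 223, 223, 223, 223, 223, 223, 223, 223, 218, 233, 174, 153, 156, 156, 161, 157, 153, 156, 158, 155, 156, 161, 162, 160, 160, 162, 159, 161]
```

```bash
python3 -c "
from bench import r
print(r.close_job())"
```

```text
the job is handed in; nothing more can be done
None
```

Both white jars are standing in the two end pockets, the lid is pushed down to its stop, and I handed the job in at about 29 s of the 72 s allowed; the result of the judging was not shown. My first try at one jar closed on its cap, because the fingertips sit about 3 cm further back than stated; I released it and it stayed upright in its cell.

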